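# Dose one laundry tablet from the crank dispenser

### The job

Dose one laundry tablet for the next wash: stand the powder scoop with its bowl centred under the dispenser's spout, then turn the handwheel clockwise (seen from above) by its knob, past the hopper and on through one full turn, stopping when the knob stands right over the hopper for the second time, so that exactly one tablet has dropped into the scoop. Then draw the scoop, with the tablet in its bowl, fully out from under the dispenser, leave it standing upright on the worktop and let go, without moving the other things on the worktop.

Things in the scene. Friction and masses are not known exactly. Their poses are not given: they have to be found in the camera images.
- dispenser: Fixed white tablet dispenser, 205 mm high. Origin on the worktop under its wheel axis; -x is its front (spout), +x its rear (column, to 103 mm). Drum of radius 61 mm, 64 to 81 mm up, under it room for the scoop between two foot runners (12 mm high, 96 mm apart, ending 53 mm in front of the axis); behind the axis a clear hopper tube (top at 133 mm) with three stacked tablets; the handwheel on top.
- under_spout (a point): Point on the worktop straight below the middle of the spout, 32 mm in front of the handwheel's axis. The spout is a grey ring 49 mm across whose lower edge is 57 mm above the worktop; the scoop, 44 mm high, passes under it. The tablet drops here.
- wheel_axis (a point): Middle of the grey three-spoked handwheel (103 mm across) on its vertical axis, at the top of its rim, 151 mm above the worktop. It turns a flat rotor in the drum, whose one pocket lies opposite the knob: the pocket takes a tablet as it passes under the hopper (knob in front) and drops it through the spout as the knob comes back over the hopper.
- handwheel (a joint): Angle of the handwheel in rad, growing as it turns clockwise seen from above. 0: knob straight over the hopper, behind the axis; 2 pi: over it for the second time, after a full turn. Starts 0.25 to 0.7 rad short of the hopper (negative). Light friction (about 1.5 N at the knob); stays where it is left.
- knob_grip (a point): Middle of the part to grip of the handwheel's upright black knob: on the knob's axis, 182 mm above the worktop, 40 mm from the wheel axis. The knob is 19 mm across, 152 to 203 mm above the worktop (the wheel rim right below it), and spins freely on its own pin, so it can be led round by a hand that does not turn.
- powder_scoop: Off-white plastic powder scoop: a round open bowl and a flat straight handle, 61 x 152 x 44 mm, about 35 g. Origin on its underside, z up; the bowl lies towards +y, the handle towards -y.
- scoop_bowl (a point): Middle of the scoop's bowl, 20 mm above its underside (45.5 mm along +y from the scoop's origin). The bowl is 61 mm across at its rim, 44 mm high, with walls about 3 mm.
- scoop_handle (a point): Good place to grip on the scoop's handle, 95 mm from the middle of the bowl, 42 mm above its underside. The handle is 19 mm wide and 3.5 mm thick, level with the bowl's rim (40 to 44 mm above the worktop, free below); it runs straight away from the bowl and ends 27 mm beyond this point.
- tablet_1_center (a point): Middle of the lowest tablet in the hopper: a plain white disc 30 mm across and 13 mm high, 15 g. It is the one that drops.
- tablet_1: The lowest tablet; origin at the middle of its underside.
- tablet_2: The middle tablet in the hopper, alike; origin at the middle of its underside. It must stay in the dispenser.
- tablet_3: The top tablet in the hopper, alike; origin at the middle of its underside. It must stay in the dispenser.
- soap_bar: Loose block of laundry soap, 80 x 98 x 30 mm, a bystander; origin at the middle of its underside.
- wash_timer: Loose red wind-up timer, 60 x 67 x 62 mm, a bystander; origin at the middle of its underside.
- dosing_cap_1: Loose open white dosing cap without a handle, 65 mm across and 40 mm high, a bystander; origin at the middle of its underside.
- scrub_brush: Loose wooden scrub brush, 73 x 148 x 44 mm, a bystander; origin at the middle of its underside.

How it is judged:
By the outcome, as a careful person would: the job done as asked, in the order asked, and still so for the second after the job is handed in, with the robot touching nothing.
It also fails if it takes over 67 s, if anything falls off the work surface, if the arm or the gripper's body presses on something with over 40 N, if the wrist force passes 120 N, or if a joint passes its speed limit or range.

### The arm

A 6-joint arm with a two-finger parallel gripper is mounted at the origin on a cart in front of the work surface, level with it; the furniture and walls round the work are solid. World frame = base frame: x ahead of the robot, y to its left, z up, the work surface at z = 0. Lengths are in mm, angles in rad, forces in N, time in s.
With the tool pointing down it reaches from about 350 to 975 mm from the base axis. Payload 7.1 kg.
Tool frame: the origin (TCP) lies at the very end of the fingers, on their centre line; the grasp point (between the pads) lies 19 mm behind it; y points along the fingers, z is the direction in which the jaws open and shut, and the axes are right-handed (so a half turn about y gives the same grasp; the last joint's range is limited). The gripper opens to 88 mm and grips with 3 to 60 N. Pads are 20 mm wide; open, the fingers measure 115 mm over their backs; the gripper's body (75 mm by 178 mm) begins 61 mm behind the grasp point.
Start: joints at [1.099, 0.423, 1.63, -0, 1.089, -0.019], TCP at [273.396, 562.014, 222.675] pointing down, gripper open.
Joint ranges: [-3, 3], [-0.9, 2.11], [0.09, 2.58], [-1.31, 4.45], [0.11, 2.69], [-2.54, 2.54]. Speed limits (rad/s): [2.39, 2.39, 3.01, 3.14, 3.14, 3.14].

### API

Orientations are given as a rotation vector (axis times angle).
In Python, from workcell import ctrl gives the robot as it stands.
- The arm moves only by the shell command python3 -m jog 'ROWS'. ROWS is JSON, a list of rows, each a list of 3 entries, a list of its own where there are three numbers: the opening, from 0 (shut) to 1 (fully open), then the shift along the tool's x, y, z in cm, then the turn, a rotation vector about the tool's x, y, z in rad. In form: [[claw, [dx, dy, dz], [wx, wy, wz]], ...]. A call has 1 to 8 rows; each row is the pose to reach, as a shift and turn from the pose commanded when the call began, along the tool's axes at that moment; what a row does not reach only later rows make up. A row lasts 1/10 s, in which the tool goes at most 50 mm and 8.59 degrees, less where a joint would pass 70% of its speed; a pose out of reach is approached as far as the arm can. A call with a gripper value outside its range is refused whole. The fingers move at their own pace and stop on an object; the grip force is fixed at half the most. Time passes only in rows, so rows that repeat a pose let the fingers close. It gives the time, the measured TCP pose, the force and the opening at its end, in the units of the state.
- ctrl.get_obs(): the state, without advancing time (a new reading comes with each control period).
- ctrl.get_image(name): name is "side" or "top" or "wrist"; returns a dict with "color" (420x560x3 uint8, red, green, blue), "z_map" (420x560 float32, mm along the optical axis (not along the pixel's ray), 0 where there is no reading), "fx", "fy", "cx", "cy" (pixels), "pose" (4x4, takes a point from camera to world coordinates). Camera axes: x right, y down, z forward; pixel columns grow to the right and rows downward; lengths in mm; the calibration is good to about 2 mm. A picture is of the moment at which its call begins.
- ctrl.close_job(): hands the job in, once; it reports no verdict.
The state is a dict: "t": time; "qpos": joint angles; "qvel": joint speeds; "joint_torque": joint torques, N m; "ee_pos": TCP position; "orientation": TCP orientation; "ft_force": force on the tool from outside, world axes, zero at the start; "moment": the same for the moment, N m; "width": finger opening in mm.
Only numpy, scipy, OpenCV 4.12 (cv2) and the standard library are available. Lean on these libraries where they do the work, as an engineer would, in place of code of your own. Each camera call takes 0.05 s, during which the arm holds its last target.

## Working session

There is one attempt and no reset: what is moved stays moved. The work goes in short steps, Python scripts to look and compute and a shell command to move; the robot and the scene stay as the last step left them, time stands still between calls to the robot, and variables do not carry over. Pictures are saved under pics/ and viewed, and the job is handed in when it is done.

```bash
ls; mkdir -p pics; python3 - <<'E'
from workcell import ctrl
import cv2
o=ctrl.get_obs()
for k in o: print(k,o[k])
for n in ("top","side","wrist"):
    im=ctrl.get_image(n); cv2.imwrite(f"pics/{n}0.png",im["color"][:,:,::-1])
    print(n,im["fx"],im["cx"],im["cy"],im["pose"].tolist())
E
```

```text
pics
t 0.0
qpos [ 1.09900013e+00  4.23861558e-01  1.63067226e+00  6.30166161e-08
  1.08862640e+00 -1.90121648e-02]
qvel [-0.00010244 -0.00121621  0.0024133  -0.00033634  0.00186316 -0.00068368]
joint_torque [-2.30196616e-03 -5.44618142e+01 -2.73659652e+01  6.42590644e-02
  2.27889681e-02 -1.45073718e-04]
ee_pos [273.1488167  561.53037199 221.89574635]
orientation [-1.54300311  0.35544079 -0.35483816]
ft_force [-0.00919369 -0.23688791 -0.06445831]
moment [-0.01824603  0.01434395  0.00796878]
width 88.19208772049507
top 530.4774948008342 284.73480404895736 207.3487920089362 [[0.02549116066743035, -0.9818512306585514, 0.18793180034819856, 304.9977995651931], [-0.9996171772741382, -0.027057993368906085, -0.005776148659151168, -196.84701107294268], [0.01075637607708248, -0.18771261505060377, -0.9821650953503451, 1261.2104299221962], [0.0, 0.0, 0.0, 1.0]]
side 383.6664861572097 280.9773791176876 214.80291935858168 [[-0.9754635268938602, -0.13085932699780445, 0.17705011786912928, 374.5834005079297], [-0.22014317826619306, 0.5694893765580571, -0.7919714837356042, 470.21914993778176], [0.002808694118272836, -0.8115156723842103, -0.5843239039369799, 631.6834933764302], [0.0, 0.0, 0.0, 1.0]]
wrist 290.4266491362076 281.4472012775986 207.7309975521811 [[0.43675756132502547, 0.8732621567452916, 0.21600008847678165, 213.60972701250157], [0.8995777483645796, -0.42354037713806114, -0.10664625441646468, 590.1019317422711], [-0.0016453792052183711, 0.24088743124187664, -0.9705516669384278, 384.4942164035802], [0.0, 0.0, 0.0, 1.0]]
```

View pics/top0.png

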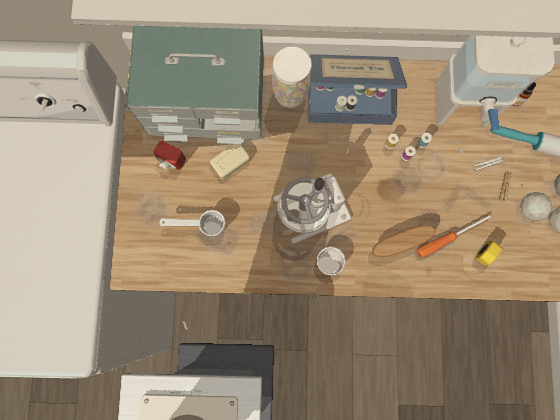

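View pics/side0.png

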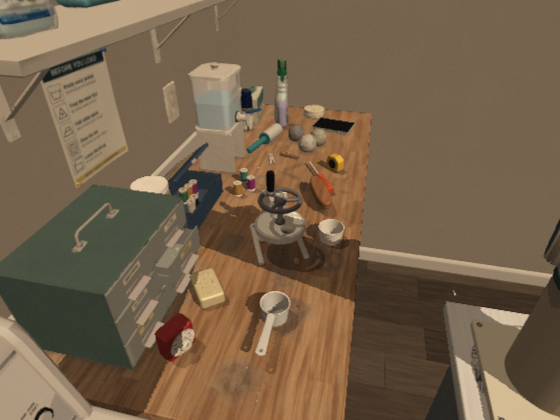

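View pics/wrist0.png

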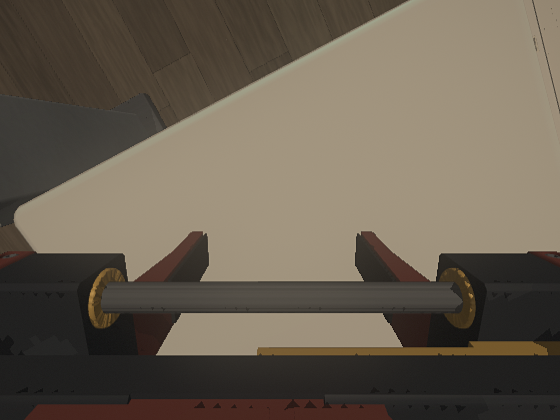

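```bash
python3 - <<'E'
from workcell import ctrl
import cv2,numpy as np
im=ctrl.get_image("top"); np.savez("top.npz",**im)
c=im["color"][:,:,::-1]
cv2.imwrite("pics/topz.png",cv2.resize(c[140:290,150:360],None,fx=3.8,fy=3.8,interpolation=cv2.INTER_CUBIC))
im=ctrl.get_image("side"); np.savez("side.npz",**im)
c=im["color"][:,:,::-1]
cv2.imwrite("pics/sidez.png",cv2.resize(c[160:360,230:360],None,fx=3,fy=3,interpolation=cv2.INTER_CUBIC))
E
cat > h.py <<'E'
import numpy as np
def px2w(im,u,v,z=None):
    d=np.array([(u-im["cx"])/im["fx"],(v-im["cy"])/im["fy"],1.0]);P=im["pose"];r=P[:3,:3]@d;o=P[:3,3]
    if z is None: return o+r*im["z_map"][int(round(v)),int(round(u))]
    return o+r*(z-o[2])/r[2]
def w2px(im,p):
    P=im["pose"];q=P[:3,:3].T@(np.array(p)-P[:3,3]);return im["fx"]*q[0]/q[2]+im["cx"],im["fy"]*q[1]/q[2]+im["cy"]
E
```

```text
(no output)
```

View pics/topz.png

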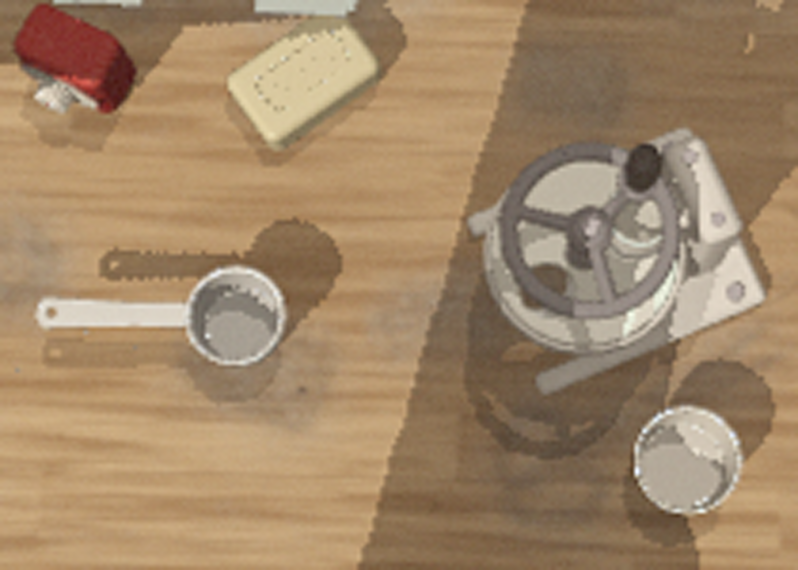

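View pics/sidez.png

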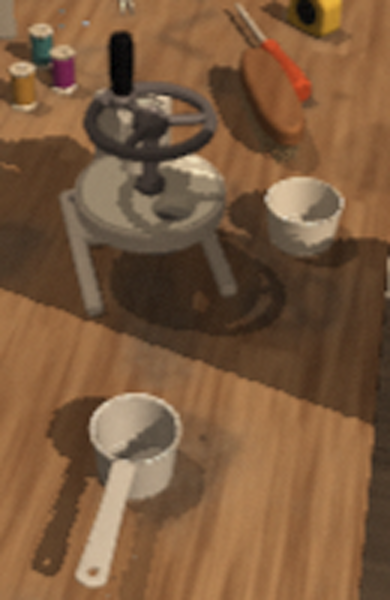

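```bash
python3 - <<'E'
import numpy as np,cv2
from h import *
t=dict(np.load("top.npz"));s=dict(np.load("side.npz"))
f=lambda X,Y:(150+(X+.5)/3.8-.5,140+(Y+.5)/3.8-.5)
g=lambda X,Y:(230+(X+.5)/3-.5,160+(Y+.5)/3-.5)
# runner outer edge
a=px2w(t,*f(552,395),0);b=px2w(t,*f(765,298),0);print("runner lower edge",a,b,np.degrees(np.arctan2(*(a-b)[1::-1])))
a=px2w(t,*f(537,380),12);b=px2w(t,*f(755,292),12);print(a,b)
print("runner2 tip",px2w(t,*f(470,228),12), "tip1 mid",px2w(t,*f(542,382),12))
# side
print("side tips",px2w(s,*g(92,308),0),px2w(s,*g(230,292),0))
for nm in ("dep",):
  print(px2w(t,*f(542,382)),px2w(t,*f(474,224)))
# wheel rim outer bounds in top at z=151 -> ellipse points
pts=np.array([px2w(t,*f(*p),147)[:2] for p in [(499,230),(590,142),(680,225),(595,319),(530,165),(520,290),(660,285)]])
A=np.c_[2*pts,np.ones(len(pts))];x=np.linalg.lstsq(A,(pts**2).sum(1),rcond=None)[0]
print("wheel c",x[:2],"r",np.sqrt(x[2]+x[0]**2+x[1]**2))
print("hub",px2w(t,*f(592,222)))
print("knob top",px2w(t,*f(646,163),203),px2w(t,*f(646,163)),"bottom",px2w(t,*f(640,183),160))
pts=np.array([px2w(t,*f(*p),44)[:2] for p in [(187,318),(236,267),(285,316),(236,365),(202,282),(270,282),(202,352),(270,350)]])
A=np.c_[2*pts,np.ones(len(pts))];x=np.linalg.lstsq(A,(pts**2).sum(1),rcond=None)[0]
print("bowl c",x[:2],"r",np.sqrt(x[2]+x[0]**2+x[1]**2))
print("handle end",px2w(t,*f(37,312),44),"hole",px2w(t,*f(47,313),44),"root",px2w(t,*f(187,314),44), px2w(t,*f(100,313)))
print("cap",px2w(t,*f(687,459),40),px2w(t,*f(687,430)))
print("soap corner",px2w(t,*f(275,148),15))
def tri(pt,ps):
  L=[]
  for im,p in ((t,pt),(s,ps)):
    o=im["pose"][:3,3];d=px2w(im,*p,0)-o;L.append((o,d/np.linalg.norm(d)))
  M=sum(np.eye(3)-np.outer(d,d) for o,d in L);v=sum((np.eye(3)-np.outer(d,d))@o for o,d in L)
  p=np.linalg.solve(M,v);return p,[np.linalg.norm(np.cross(p-o,d)) for o,d in L]
print("knob tri",tri(f(646,150),g(121,32)))
print("hub tri",tri(f(592,222),g(152,112)))
print("bowl from side",px2w(s,*g(135,435),44))
print("handle hole side",px2w(s,*g(92,572),44))
E
```

```text
runner lower edge [ 458.86445413 -230.7858296     0.        ] [ 524.42256691 -364.76489668    0.        ] 116.0732469287225
[ 466.55087922 -220.90113072   12.        ] [ 525.99561457 -356.85565542   12.        ]
runner2 tip [ 562.1509724  -176.27243618   12.        ] tip1 mid [ 465.37970086 -224.04823951   12.        ]
side tips [ 571.30231228 -184.11770424    0.        ] [ 466.69245887 -227.59212822    0.        ]
[ 465.52412074 -224.07273354   10.87511729] [ 565.114832   -178.70432841   10.50671382]
wheel c [ 534.83809758 -245.70354108] r 51.02738610579992
hub [ 538.04037197 -246.91070299  155.01631171]
knob top [ 561.26432971 -273.29494948  203.        ] [ 561.33754247 -273.31678988  202.69767994] bottom [ 560.06614971 -273.18812539  160.        ]
bowl c [496.76461295 -35.50336579] r 29.911024992167857
handle end [495.95055152  85.6610211   44.        ] hole [495.49942661  79.53520648  44.        ] root [497.20449704  -5.72648763  44.        ] [496.6181782   47.59179667  42.47417943]
cap [ 417.2208922  -312.33851999   40.        ] [ 4.39102128e+02 -3.15977766e+02 -2.72038569e-01]
soap corner [609.9593769  -50.99428836  15.        ]
knob tri (array([ 567.49926747, -273.21971311,  203.78521   ]), [np.float64(0.7681861580766999), np.float64(0.7681861580766308)])
hub tri (array([ 537.57756332, -247.10200657,  152.45330696]), [np.float64(0.9848418906635262), np.float64(0.9848418906635296)])
bowl from side [497.85344668 -26.79498197  44.        ]
handle hole side [498.24714214  79.6502321   44.        ]
```

```bash
cat >> h.py <<'E'
def cloud(im):
    v,u=np.mgrid[:420,:560];z=im["z_map"]
    c=np.stack([(u-im["cx"])/im["fx"]*z,(v-im["cy"])/im["fy"]*z,z],-1)@im["pose"][:3,:3].T+im["pose"][:3,3]
    c[z<=0]=np.nan;return c
E
python3 - <<'E'
import numpy as np,cv2
from h import *
from scipy.optimize import least_squares
t=dict(np.load("top.npz"));s=dict(np.load("side.npz"))
def circ(p,c,r):
  f=lambda x:np.hypot(p[:,0]-x[0],p[:,1]-x[1])-x[2]
  return least_squares(f,[*c,r],loss='soft_l1',f_scale=1.5).x
for n,im in(("top",t),("side",s)):
  C=cloud(im).reshape(-1,3)
  d=np.hypot(C[:,0]-536,C[:,1]+247)
  m=(C[:,2]>143)&(C[:,2]<156)&(d>40)&(d<56)
  # outer boundary: use all rim points, mid radius ~47
  p=C[m];x=circ(p,(536,-247),47);print(n,"wheel",m.sum(),x,np.median(p[:,2]))
  m=(C[:,2]>185)&(C[:,2]<210)&(d<60);p=C[m];print("knob",m.sum(),p.mean(0),p.min(0),p.max(0))
  m=(C[:,2]>200)&(C[:,2]<210)&(d<60);p=C[m];print("knobtop",m.sum(),p.mean(0) if len(p) else 0)
  dd=np.hypot(C[:,0]-497,C[:,1]+33)
  m=(C[:,2]>40)&(C[:,2]<48)&(dd<36)&(C[:,1]<-12);p=C[m];print("bowl",circ(p,(497,-33),29),m.sum())
  m=(C[:,2]>36)&(C[:,2]<48)&(abs(C[:,0]-497)<15)&(C[:,1]>2)&(C[:,1]<95);p=C[m];k=np.polyfit(p[:,1],p[:,0],1);print("handle",k,np.polyval(k,-33),p[:,1].max(),np.median(p[:,2]))
  m=(C[:,2]>62)&(C[:,2]<86)&(d>20)&(d<66);p=C[m]; print("drum",m.sum(),np.median(p[:,2]))
  m=(C[:,2]>8)&(C[:,2]<15)&(d>40)&(d<110);p=C[m]
  # in dispenser frame
  a=np.radians(114.7);R=np.array([[-np.cos(a),-np.sin(a)],[np.sin(a),-np.cos(a)]])
  q=(p[:,:2]-[536,-247])@R.T
  for sg in(-1,1):
    w=(q[:,1]*sg>35)&(q[:,1]*sg<62)&(q[:,0]<10); 
    if w.sum()>5: k=np.polyfit(q[w,0],q[w,1],1);print("run",sg,w.sum(),np.degrees(np.arctan(k[0])),k[1],q[w,0].min(),q[w,1].min(),q[w,1].max())
E
```

```text
top wheel 605 [ 534.78012905 -245.75733993   46.14291047] 148.58868224308753
knob 71 [ 562.74186029 -272.38790179  198.6232126 ] [ 555.14392612 -280.96408619  186.47917107] [ 571.77008714 -264.09688755  204.78739658]
knobtop 30 [ 564.14157372 -273.21406205  201.79800184]
bowl [496.77143217 -34.52381926  28.5515694 ] 76
handle [3.48195551e-03 4.96161181e+02] 496.0462769424525 86.72481184277888 42.455831134325535
drum 1024 80.02511700561047
run -1 96 -2.5997242397041442 -57.41344431095368 -52.81782771635755 -61.90964989787825 -48.90927173858374
run 1 21 23.650312307526203 74.88766891157758 -52.87857763648982 48.6562227498959 61.223812653449194
side wheel 387 [ 537.47503349 -241.97373279   46.70222582] 150.47935148880657
knob 72 [ 566.43497286 -266.24956438  195.8425836 ] [ 558.37178512 -277.57217142  185.58094464] [ 575.52485085 -261.24162868  204.23420751]
knobtop 23 [ 567.08002275 -269.23914503  202.15600888]
bowl [500.37011206 -32.42321551  28.60287603] 127
handle [-9.78285441e-03  4.99754959e+02] 500.0777931704878 88.69750515086912 44.16148671594328
drum 1134 81.95678503835148
run -1 99 0.08670639025688336 -50.16117450110063 -54.395103270710166 -57.81741806979589 -43.66093305774228
run 1 70 0.8851850014519795 57.49853179148263 -54.45823161262835 52.39905841188147 61.78251853323497
```

```bash
cat >> h.py <<'E'
from scipy.spatial.transform import Rotation as Ro
def rot(yaw): # tool y down, tool z (jaw) at world heading yaw
    z=np.array([np.cos(yaw),np.sin(yaw),0]);y=np.array([0,0,-1.]);return np.c_[np.cross(y,z),y,z]
def go(pos,yaw_deg):
    from workcell import ctrl
    o=ctrl.get_obs();R=Ro.from_rotvec(o["orientation"]).as_matrix();p=np.array(o["ee_pos"])
    print("t",round(o["t"],2),"pos",p.round(1),"jaw yaw",np.degrees(np.arctan2(R[1,2],R[0,2])).round(2),"w",round(o["width"],1),"F",np.round(o["ft_force"],1),"q",np.round(o["qpos"],2))
    print(" x,y axes",R[:,0].round(3),R[:,1].round(3))
    print(" shift cm",(R.T@(np.array(pos)-p)/10).round(2),"turn",Ro.from_matrix(R.T@rot(np.radians(yaw_deg))).as_rotvec().round(4))
E
python3 - <<'E'
from h import *
go((498,60,110),0);go((498,60,110),180)
t=dict(np.load("top.npz"));s=dict(np.load("side.npz"))
for im in(t,s):
  C=cloud(im).reshape(-1,3);a=np.radians(114.7);R=np.array([[-np.cos(a),-np.sin(a)],[np.sin(a),-np.cos(a)]])
  q=(C[:,:2]-[536,-245])@R.T
  for lo in range(20,120,10):
    m=(q[:,0]>lo)&(q[:,0]<lo+10)&(abs(q[:,1])<60);print(lo,np.nanmax(C[m,2]).round(),end="; ")
  m=(C[:,2]>85)&(q[:,0]>52)&(q[:,0]<115)&(abs(q[:,1])<70);print(q[m].min(0),q[m].max(0))
E
```

```text
t 0.25 pos [273.3 561.8 222.3] jaw yaw 64.06 w 88.0 F [0.  0.8 0.7] q [ 1.1   0.42  1.63 -0.    1.09 -0.02]
 x,y axes [ 0.899 -0.437 -0.   ] [-0.    -0.001 -1.   ]
 shift cm [ 42.16  11.26 -35.28] turn [7.000e-04 1.118e+00 4.000e-04]
t 0.25 pos [273.3 561.8 222.3] jaw yaw 64.06 w 88.0 F [0.  0.8 0.7] q [ 1.1   0.42  1.63 -0.    1.09 -0.02]
 x,y axes [ 0.899 -0.437 -0.   ] [-0.    -0.001 -1.   ]
 shift cm [ 42.16  11.26 -35.28] turn [ 5.0000e-04 -2.0236e+00 -7.0000e-04]
20 199.0; 30 205.0; 40 205.0; 50 148.0; 60 133.0; 70 133.0; 80 131.0; 90 18.0; 100 15.0; 110 7.0; [ 56.86337942 -33.69139328] [86.40083341 32.02269227]
20 198.0; 30 204.0; 40 204.0; 50 122.0; 60 129.0; 70 131.0; 80 129.0; 90 18.0; 100 15.0; Traceback (most recent call last):
  File "<stdin>", line 8, in <module>
    res = np.fmax.reduce(a, axis=axis, out=out, **kwargs)
ValueError: zero-size array to reduction operation fmax which has no identity
```

```bash
python3 -m jog '[[0.5,[42.2,0,-35.3],[0,1.118,0]],[0.5,[42.2,0,-35.3],[0,1.118,0]],[0.5,[42.2,0,-35.3],[0,1.118,0]],[0.5,[42.2,0,-35.3],[0,1.118,0]],[0.5,[42.2,0,-35.3],[0,1.118,0]],[0.5,[42.2,0,-35.3],[0,1.118,0]],[0.5,[42.2,0,-35.3],[0,1.118,0]],[0.5,[42.2,0,-35.3],[0,1.118,0]]]'; python3 -c "
from h import *
go((498,60,110),0)"
```

```text
t: 1.05
ee_pos: [437.5, 195.1, 222.9]
orientation: [-1.206, 1.212, -1.213]
ft_force: [0.0, 0.0, -0.5]
width: 43.7
t 1.05 pos [437.5 195.1 222.9] jaw yaw -0.28 w 43.7 F [ 0.   0.  -0.5] q [ 0.39  0.21  1.94 -0.    0.99  0.4 ]
 x,y axes [-0.005 -1.    -0.   ] [ 0.001  0.    -1.   ]
 shift cm [13.49 11.29  6.11] turn [-0.0006 -0.0048 -0.0002]
```

```bash
python3 -m jog '[[0.5,[13.5,6,6.1],[0,0,0]],[0.5,[13.5,6,6.1],[0,0,0]],[0.5,[13.5,11.3,6.1],[0,0,0]],[0.5,[13.5,11.3,6.1],[0,0,0]],[0.5,[13.5,11.3,6.1],[0,0,0]],[0.5,[13.5,11.3,6.1],[0,0,0]]]'; python3 -c "
from h import *
import cv2
from workcell import ctrl
go((498,60,23),0)
for n in('top','wrist','side'):
    im=ctrl.get_image(n);np.savez(n+'1.npz',**im);cv2.imwrite(f'pics/{n}1.png',im['color'][:,:,::-1])
"
```

```text
t: 1.65
ee_pos: [497.6, 61.8, 109.3]
orientation: [-1.21, 1.212, -1.209]
ft_force: [-0.2, 0.8, 0.2]
width: 43.9
t 1.65 pos [497.6  61.8 109.3] jaw yaw -0.09 w 43.9 F [-0.2  0.8  0.2] q [0.1  0.42 1.97 0.   0.75 0.1 ]
 x,y axes [-0.002 -1.     0.   ] [-0.002 -0.    -1.   ]
 shift cm [0.18 8.63 0.06] turn [ 0.002  -0.0015  0.    ]
```

View pics/wrist1.png

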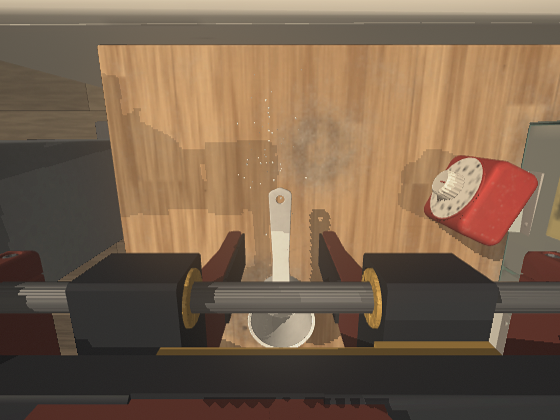

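View pics/side1.png

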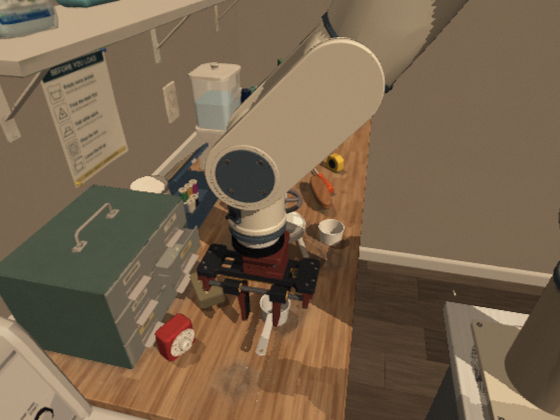

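```bash
python3 -c "
from h import *
w=dict(np.load('wrist1.npz'))
print(px2w(w,279.5,200,44),px2w(w,280,188.5,44),px2w(w,272,235,44),px2w(w,290,235,44))
print('bowl L/R',px2w(w,247,322,44),px2w(w,315,322,44))
print('dep',px2w(w,280,220))
"
```

```text
[495.76611395  77.11074609  44.        ] [496.17628549  86.51193993  44.        ] [489.49822768  47.33256959  44.        ] [504.45885095  47.33822507  44.        ]
bowl L/R [466.39980249 -35.2386955   44.        ] [527.57403322 -35.22081837  44.        ]
dep [496.16197253  60.62396954  45.04743915]
```

```bash
python3 -m jog '[[0.5,[0.2,4,-0.05],[0,0,0]],[0.5,[0.2,8,-0.05],[0,0,0]],[0.5,[0.2,8.6,-0.05],[0,0,0]],[0.5,[0.2,8.6,-0.05],[0,0,0]],[0,[0.2,8.6,-0.05],[0,0,0]],[0,[0.2,8.6,-0.05],[0,0,0]],[0,[0.2,8.6,-0.05],[0,0,0]],[0,[0.2,8.6,-0.05],[0,0,0]]]'; python3 -c "
from h import *
import cv2
from workcell import ctrl
n='wrist'
im=ctrl.get_image(n);np.savez(n+'2.npz',**im);cv2.imwrite(f'pics/{n}2.png',im['color'][:,:,::-1])
f=np.array([np.cos(np.radians(114.7)),np.sin(np.radians(114.7))])
ax=np.array([535.3,-246]);print(ax+32*f,ax+127*f)
go((*(ax+187*f),23),24.7)
go((*(ax+127*f),23),24.7)
"
```

```text
t: 2.6
ee_pos: [498.2, 60.1, 24.7]
orientation: [-1.208, 1.208, -1.21]
ft_force: [0.7, -0.2, 0.8]
width: 18.4
[ 521.92825364 -216.92773832] [ 482.23088163 -130.61946145]
t 2.65 pos [498.1  60.1  24.5] jaw yaw -0.0 w 18.0 F [-0.7  0.7  1.3] q [0.1  0.58 2.   0.   0.56 0.1 ]
 x,y axes [-0. -1. -0.] [ 0.002  0.    -1.   ]
 shift cm [13.62  0.14 -4.09] turn [-1.600e-03 -4.312e-01  1.000e-04]
t 2.65 pos [498.1  60.1  24.5] jaw yaw -0.0 w 18.0 F [-0.7  0.7  1.3] q [0.1  0.58 2.   0.   0.56 0.1 ]
 x,y axes [-0. -1. -0.] [ 0.002  0.    -1.   ]
 shift cm [19.07  0.14 -1.59] turn [-1.600e-03 -4.312e-01  1.000e-04]
```

View pics/wrist2.png

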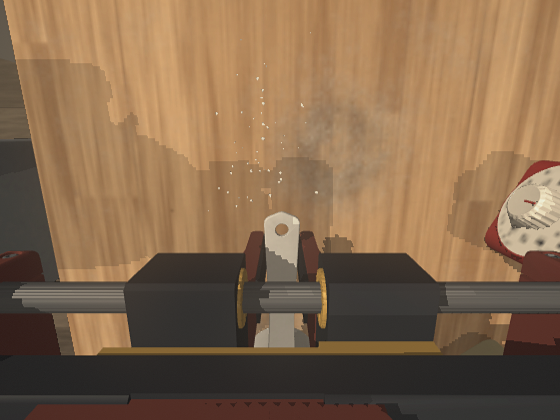

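```bash
python3 -m jog '[[0,[2.3,-0.1,-0.7],[0,-0.072,0]],[0,[4.6,-0.1,-1.4],[0,-0.144,0]],[0,[6.8,-0.1,-2.05],[0,-0.216,0]],[0,[9.1,-0.1,-2.7],[0,-0.288,0]],[0,[11.4,-0.1,-3.4],[0,-0.36,0]],[0,[13.6,-0.1,-4.1],[0,-0.431,0]],[0,[13.6,-0.1,-4.1],[0,-0.431,0]]]'; python3 -c "
from h import *
import cv2
from workcell import ctrl
for n in('top','side'):
    im=ctrl.get_image(n);np.savez(n+'2.npz',**im);c=im['color'][:,:,::-1];c=c[140:290,150:360] if n=='top' else c[160:360,180:400]
    cv2.imwrite(f'pics/{n}2.png',cv2.resize(c,None,fx=3,fy=3,interpolation=2))
f=np.array([np.cos(np.radians(114.7)),np.sin(np.radians(114.7))])
ax=np.array([535.3,-246])
go((*(ax+127*f),23),24.7)
"
```

```text
t: 3.35
ee_pos: [455.8, -77.7, 24.8]
orientation: [-1.382, 0.888, -0.887]
ft_force: [-0.7, 0.3, -0.3]
width: 18.2
t 3.45 pos [456.7 -76.2  24.8] jaw yaw 24.51 w 18.3 F [ 0.4 -0.3  0.7] q [-0.19  0.54  2.08  0.    0.52 -0.62]
 x,y axes [ 0.415 -0.91   0.   ] [ 0.  0. -1.]
 shift cm [6.01 0.19 0.07] turn [-0.0003 -0.0032  0.0001]
```

View pics/top2.png

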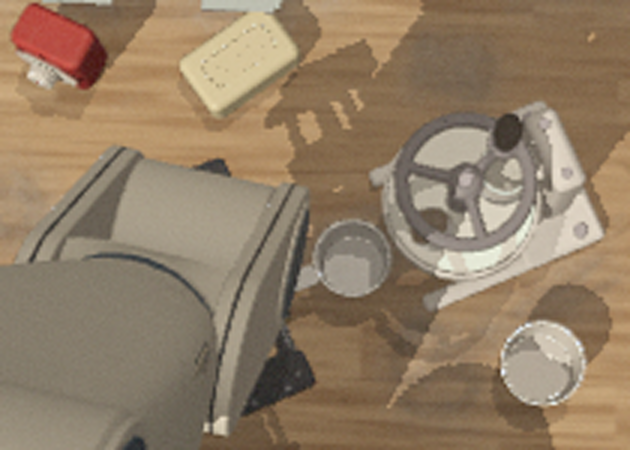

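View pics/side2.png

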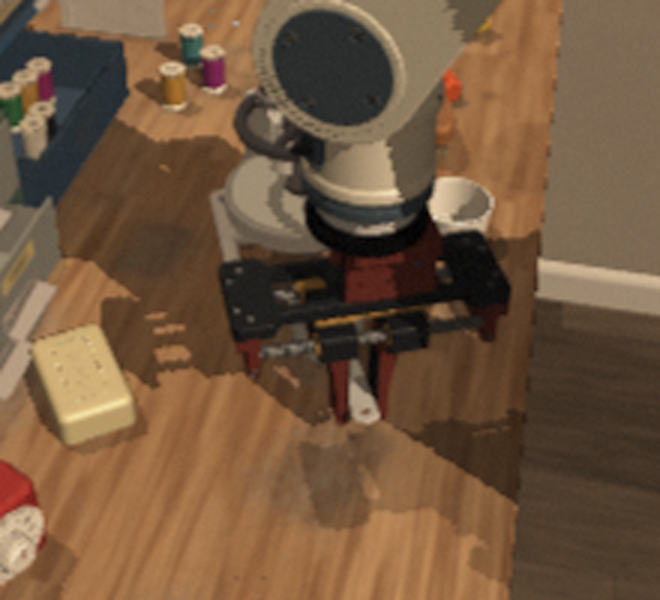

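```bash
python3 - <<'E'
from h import *
t=dict(np.load("top2.npz"))
g=lambda X,Y:(150+(X+.5)/3-.5,140+(Y+.5)/3-.5)
P=np.array([px2w(t,*g(*p),44)[:2] for p in[(312,258),(391,258),(352,219),(351,298),(379,230),(379,286),(324,286)]])
A=np.c_[2*P,np.ones(len(P))];x=np.linalg.lstsq(A,(P**2).sum(1),rcond=None)[0];print("bowl",x[:2],np.sqrt(x[2]+x[0]**2+x[1]**2))
a=np.radians(114.7);F=np.array([np.cos(a),np.sin(a)]);Y=np.array([np.sin(a),-np.cos(a)])
d=x[:2]-[534.9,-245.9];print("front",d@F,"lat",d@Y)
from workcell import ctrl
p=np.array(ctrl.get_obs()["ee_pos"][:2]);b=p-95*F;print("by gripper",b,(b-[534.9,-245.9])@F,(b-[534.9,-245.9])@Y)
E
```

```text
bowl [ 493.4230617  -163.63053369] 30.598166462512054
front 92.07432974021917 lat -3.304436477293566
by gripper [ 496.35048986 -162.50232284] 91.87604268620224 -0.1734018801103071
```

```bash
python3 -m jog '[[0,[1.0,0,0.05],[0,-0.02,0]],[0,[2,0,0.1],[0,-0.02,0]],[0,[3,0,0.15],[0,-0.02,0]],[0,[4,0,0.15],[0,-0.02,0]],[0,[5,0,0.15],[0,-0.02,0]],[0,[6,0,0.15],[0,-0.02,0]],[0,[6,0,0.15],[0,-0.02,0]],[0,[6,0,0.15],[0,-0.02,0]]]'; python3 -c "
from h import *
import cv2
from workcell import ctrl
for n in('top','side','wrist'):
    im=ctrl.get_image(n);np.savez(n+'3.npz',**im);c=im['color'][:,:,::-1];c=c[140:290,150:360] if n=='top' else c[160:360,180:400] if n=='side' else c
    cv2.imwrite(f'pics/{n}3.png',cv2.resize(c,None,fx=3,fy=3,interpolation=2) if n!='wrist' else c)
f=np.array([np.cos(np.radians(114.7)),np.sin(np.radians(114.7))])
ax=np.array([535.3,-246])
go((*(ax+127*f),23),24.7)
"
```

```text
t: 4.25
ee_pos: [482.9, -130.2, 24.6]
orientation: [-1.389, 0.872, -0.872]
ft_force: [-0.3, -0.0, 0.1]
width: 18.1
t 4.4 pos [ 482.6 -129.7   24.6] jaw yaw 25.84 w 18.5 F [-0.4  0.3  0.4] q [-0.29  0.57  2.   -0.    0.57 -0.74]
 x,y axes [ 0.436 -0.9   -0.   ] [-0.  0. -1.]
 shift cm [ 0.07  0.16 -0.08] turn [ 0.0003  0.02   -0.0002]
```

View pics/top3.png

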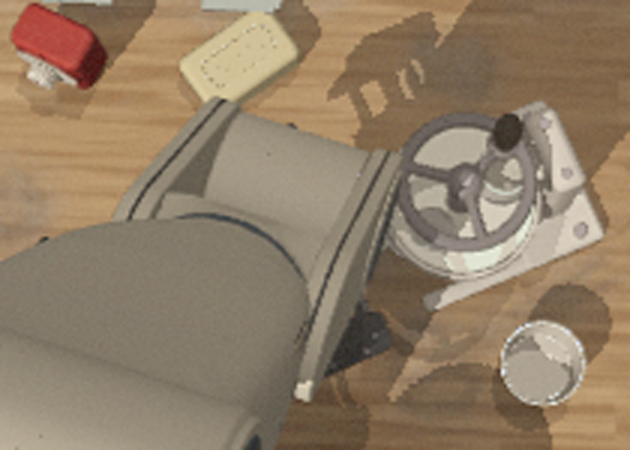

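View pics/wrist3.png

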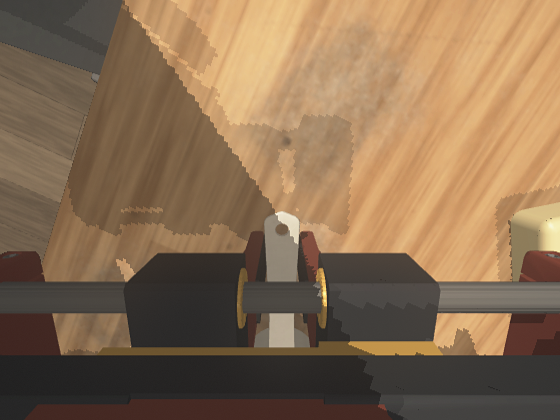

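```bash
python3 -m jog '[[0.5,[0,0,0],[0,0,0]],[0.5,[0,0,0],[0,0,0]],[0.5,[0,0,0],[0,0,0]],[0.5,[0,-5,0],[0,0,0]],[0.5,[-4,-10,0],[0,0,0]],[0.5,[-8,-15,0],[0,0,0]],[0.5,[-12,-20,0],[0,0,0]],[0.5,[-16,-20,0],[0,0,0]]]'; python3 -c "
from h import *
import cv2
from workcell import ctrl
for n in('top','side','wrist'):
    im=ctrl.get_image(n);np.savez(n+'4.npz',**im);c=im['color'][:,:,::-1];c=c[140:290,150:360] if n=='top' else c[160:360,180:400] if n=='side' else c
    cv2.imwrite(f'pics/{n}4.png',cv2.resize(c,None,fx=3,fy=3,interpolation=2) if n!='wrist' else c)
go((562,-273,260),24.7)
"
```

```text
t: 5.2
ee_pos: [423.6, -4.8, 216.9]
orientation: [-1.387, 0.868, -0.875]
ft_force: [1.6, 0.9, -0.2]
width: 44.0
t 5.35 pos [422.5  -3.7 215.6] jaw yaw 26.05 w 44.2 F [0.1 0.3 0.4] q [-0.04  0.13  2.06  0.    0.95 -0.49]
 x,y axes [ 0.439 -0.898  0.002] [ 0.004 -0.    -1.   ]
 shift cm [30.33 -4.39  0.72] turn [-0.0031  0.0235  0.0016]
```

View pics/top4.png

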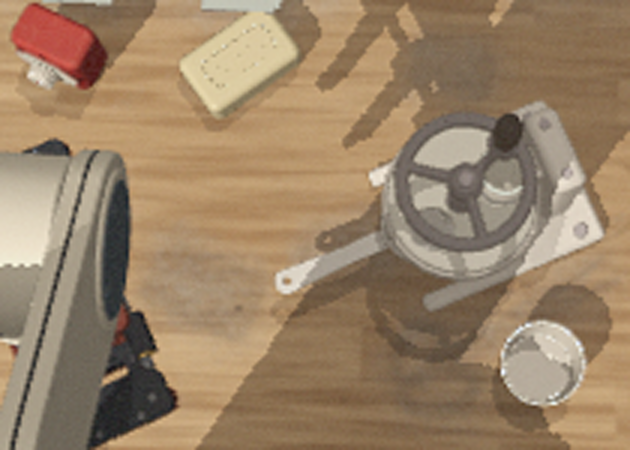

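View pics/side4.png

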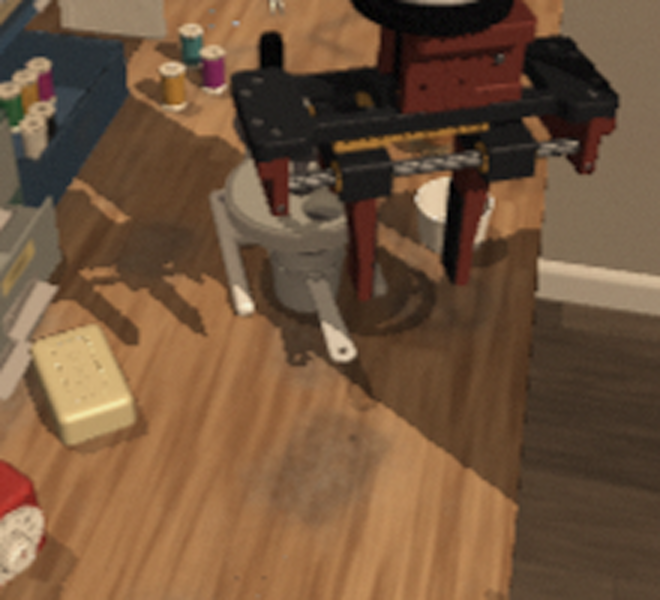

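View pics/wrist4.png

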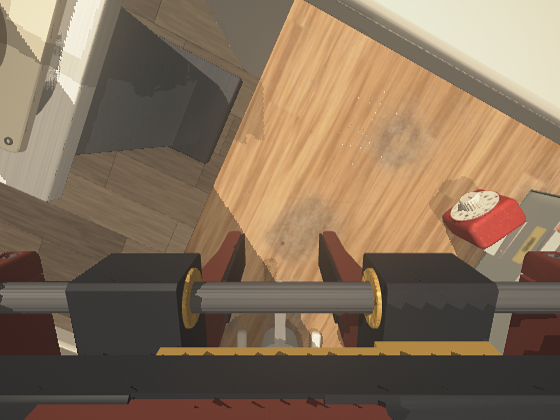

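```bash
python3 - <<'E'
from h import *
t=dict(np.load("top4.npz"));s=dict(np.load("side4.npz"));w=dict(np.load("wrist4.npz"))
g=lambda X,Y:(150+(X+.5)/3-.5,140+(Y+.5)/3-.5)
gs=lambda X,Y:(180+(X+.5)/3-.5,160+(Y+.5)/3-.5)
a=np.radians(114.7);F=np.array([np.cos(a),np.sin(a)]);Y=np.array([np.sin(a),-np.cos(a)])
def rel(p,c): d=p[:2]-c;return (d@F).round(1),(d@Y).round(1)
c=np.array([534.9,-245.9])
for n,p,z in(("hole",(288,281),44),("end",(277,286),44),("near",(379,240),44),("tipL",(430,301),12),("tipU",(374,182),12)): print(n,rel(px2w(t,*g(*p),z),c))
c=np.array([537.5,-242])
for n,p,z in(("hole",(343,351),44),("root",(313,283),44),("tipL",(378,290),12),("tipU",(243,306),12)): print("side",n,rel(px2w(s,*gs(*p),z),c))
C=cloud(t).reshape(-1,3);q=np.c_[(C[:,:2]-[534.9,-245.9])@F,(C[:,:2]-[534.9,-245.9])@Y]
m=(C[:,2]>36)&(C[:,2]<48)&(q[:,0]>64)&(q[:,0]<165)&(abs(q[:,1])<25)
k=np.polyfit(q[m,0],q[m,1],1);print("top handle: slope deg",np.degrees(np.arctan(k[0])),"lat at 32",np.polyval(k,32),"end",q[m,0].max())
C=cloud(s).reshape(-1,3);q=np.c_[(C[:,:2]-c)@F,(C[:,:2]-c)@Y]
m=(C[:,2]>36)&(C[:,2]<48)&(q[:,0]>70)&(q[:,0]<165)&(abs(q[:,1])<25)
k=np.polyfit(q[m,0],q[m,1],1);print("side handle: slope deg",np.degrees(np.arctan(k[0])),"lat at 32",np.polyval(k,32),"end",q[m,0].max())
E
```

```text
hole (np.float64(144.0), np.float64(-0.5))
end (np.float64(153.3), np.float64(-0.8))
near (np.float64(67.0), np.float64(1.4))
tipL (np.float64(47.1), np.float64(-54.4))
tipU (np.float64(50.3), np.float64(51.3))
side hole (np.float64(144.6), np.float64(-1.7))
side root (np.float64(69.1), np.float64(3.7))
side tipL (np.float64(52.8), np.float64(-53.4))
side tipU (np.float64(49.2), np.float64(55.5))
top handle: slope deg -0.6754709444878947 lat at 32 1.5227576724831242 end 154.2529516561326
side handle: slope deg -1.2787832181181686 lat at 32 2.4763140301307045 end 151.53323821294148
```

```bash
python3 -m jog '[[0.5,[4,-2.4,0.2],[0,0.02,0]],[0.5,[8,-2.4,0.2],[0,0.02,0]],[0.5,[13,-2.4,0.4],[0,0.02,0]],[0.5,[18,-2.4,0.6],[0,0.02,0]],[0.5,[23,-2.4,0.7],[0,0.02,0]],[0.5,[27,-2.4,0.7],[0,0.02,0]],[0.5,[30.3,-2.4,0.7],[0,0.02,0]],[0.5,[30.3,-2.4,0.7],[0,0.02,0]]]'; python3 -c "
from h import *
import cv2
from workcell import ctrl
for n in('side','wrist'):
    im=ctrl.get_image(n);np.savez(n+'5.npz',**im);c=im['color'][:,:,::-1];c=c[100:300,180:400] if n=='side' else c
    cv2.imwrite(f'pics/{n}5.png',cv2.resize(c,None,fx=3,fy=3,interpolation=2) if n!='wrist' else c)
go((562,-273,163),24.7)
"
```

```text
t: 6.15
ee_pos: [561.7, -279.5, 236.1]
orientation: [-1.382, 0.889, -0.889]
ft_force: [-0.0, 0.1, -0.7]
width: 44.0
t 6.25 pos [ 560.  -275.9  236.2] jaw yaw 24.58 w 43.8 F [ 0.4  0.4 -0.3] q [-0.48  0.41  1.62  0.    1.12 -0.91]
 x,y axes [ 0.416 -0.909 -0.002] [-0.002  0.001 -1.   ]
 shift cm [-0.16  7.32  0.31] turn [ 0.0017 -0.0022 -0.0022]
```

View pics/side5.png

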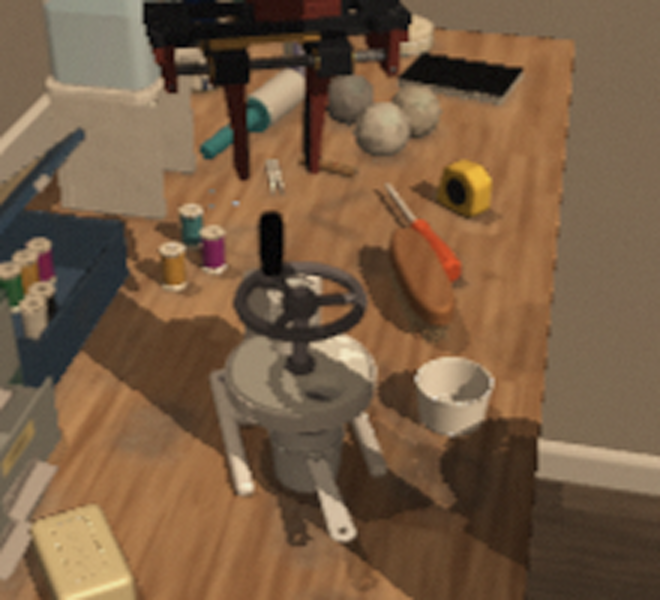

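View pics/wrist5.png

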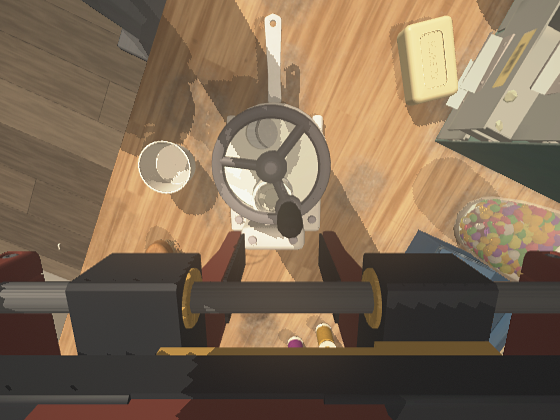

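```bash
python3 - <<'E'
from h import *
from scipy.optimize import least_squares
w=dict(np.load("wrist5.npz"))
P=np.array([px2w(w,*p,146)[:2] for p in[(212,165),(331,165),(222,132),(245,110),(300,110),(322,134),(223,200),(240,216),(320,198)]])
A=np.c_[2*P,np.ones(len(P))];x=np.linalg.lstsq(A,(P**2).sum(1),rcond=None)[0];print("wheel",x[:2],np.sqrt(x[2]+x[0]**2+x[1]**2))
C=cloud(w).reshape(-1,3);d=np.hypot(C[:,0]-535,C[:,1]+246)
m=(C[:,2]>140)&(C[:,2]<156)&(d>38)&(d<58);p=C[m]
f=lambda x:np.hypot(p[:,0]-x[0],p[:,1]-x[1])-x[2]
r=least_squares(f,[535,-246,46],loss='soft_l1',f_scale=1.5).x;print("cloud wheel",r,np.median(p[:,2]),m.sum())
m=(C[:,2]>196)&(C[:,2]<210)&(d<65);p=C[m];print("knobtop",p.mean(0),p.min(0),p.max(0),m.sum())
m=(C[:,2]>160)&(C[:,2]<196)&(d<65);p=C[m];print("knobside",p.mean(0),m.sum())
print("hub",px2w(w,271,166))
k=px2w(w,290,218,203);print("knob",k,np.degrees(np.arctan2(k[1]-x[1],k[0]-x[0])),np.hypot(*(k[:2]-x[:2])))
print("hole",px2w(w,273,22,44),"near drum",px2w(w,274.5,95,44))
print("tips",px2w(w,318,117,12),px2w(w,229,117,12))
print("base rear corners",px2w(w,236,250,12),px2w(w,303,247,12))
E
python3 -c "
import cv2
c=cv2.imread('pics/wrist5.png')[80:280,190:360];cv2.imwrite('pics/w5z.png',cv2.resize(c,None,fx=3,fy=3,interpolation=2))"
```

```text
wheel [ 535.40202599 -245.91503667] 51.66703748517932
cloud wheel [ 534.81954524 -245.22017784   45.26653716] 150.65524622969446 4056
knobtop [ 563.47408303 -271.66749843  201.25433287] [ 555.06954066 -281.28035166  196.04783373] [ 572.53314278 -263.25299738  204.34874233] 492
knobside [ 560.3188363  -266.55446844  183.1667604 ] 235
hub [ 534.67519042 -243.88914814  157.12159481]
knob [ 561.19036483 -266.5441055   203.        ] -38.65763756615051 33.024186612381094
hole [ 474.02928884 -112.91508753   44.        ] near drum [ 506.10722265 -180.20440132   44.        ]
tips [ 564.85360367 -177.76269496   12.        ] [ 461.80104072 -224.85329918   12.        ]
base rear corners [ 538.95031458 -388.51794258   12.        ] [ 623.63534229 -344.74654756   12.        ]
```

View pics/w5z.png

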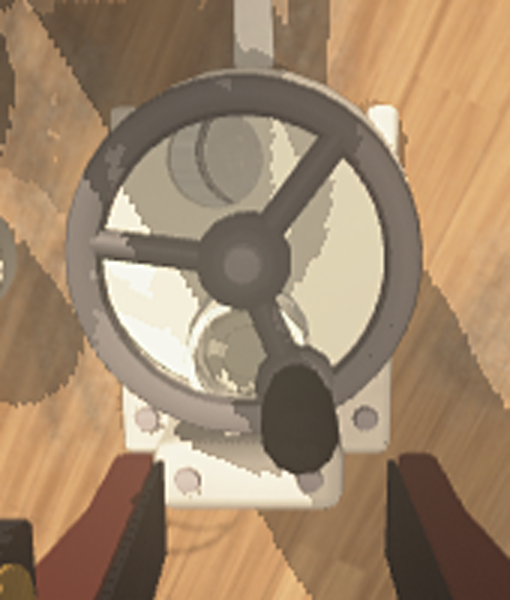

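```bash
python3 -m jog '[[0.5,[0,1.5,0],[0,0,0]],[0.5,[0,1.5,0],[0,0,0]],[0.5,[0,1.5,0],[0,0,0]],[0.5,[0,1.5,0],[0,0,0]]]'; python3 -c "
from h import *
go((563.5,-272.5,163),24.7)
"
```

```text
t: 6.65
ee_pos: [560.9, -274.3, 223.2]
orientation: [-1.383, 0.885, -0.886]
ft_force: [0.1, -0.3, 0.0]
width: 44.0
t 6.65 pos [ 560.9 -274.3  223.2] jaw yaw 24.74 w 44.0 F [ 0.1 -0.3  0. ] q [-0.47  0.42  1.63 -0.    1.09 -0.91]
 x,y axes [ 0.419 -0.908  0.   ] [ 0. -0. -1.]
 shift cm [-0.05  6.02  0.31] turn [-0.      0.0008  0.0001]
```

```bash
python3 -m jog '[[0.5,[-0.05,2,0.3],[0,0,0]],[0.5,[-0.05,4,0.3],[0,0,0]],[0.5,[-0.05,6,0.3],[0,0,0]],[0.5,[-0.05,6,0.3],[0,0,0]],[0,[-0.05,6,0.3],[0,0,0]],[0,[-0.05,6,0.3],[0,0,0]],[0,[-0.05,6,0.3],[0,0,0]],[0,[-0.05,6,0.3],[0,0,0]]]'; python3 -c "
from h import *
import cv2
from workcell import ctrl
for n in('wrist','side'):
    im=ctrl.get_image(n);np.savez(n+'6.npz',**im);c=im['color'][:,:,::-1];c=c[100:300,180:400] if n=='side' else c
    cv2.imwrite(f'pics/{n}6.png',cv2.resize(c,None,fx=3,fy=3,interpolation=2) if n!='wrist' else c)
go((563.5,-272.5,163),24.7)
"
```

```text
t: 7.45
ee_pos: [564.2, -273.5, 164.3]
orientation: [-1.382, 0.884, -0.888]
ft_force: [0.5, 0.6, 2.7]
width: 18.8
t 7.55 pos [ 564.3 -273.5  164.2] jaw yaw 24.69 w 18.5 F [1.2 0.8 5.2] q [-0.47  0.49  1.67  0.    0.98 -0.9 ]
 x,y axes [ 0.418 -0.909  0.002] [ 0.002 -0.001 -1.   ]
 shift cm [-0.12  0.12 -0.03] turn [-0.0015 -0.0001  0.0017]
```

View pics/wrist6.png

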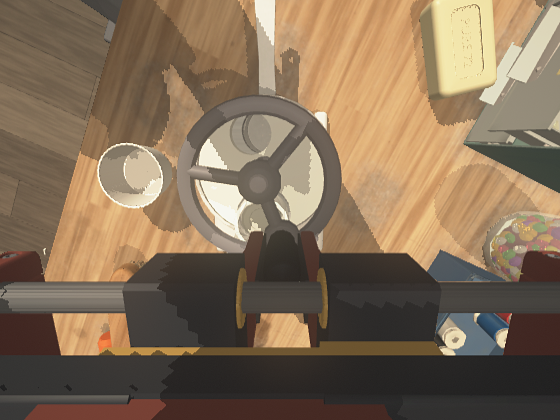

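View pics/side6.png

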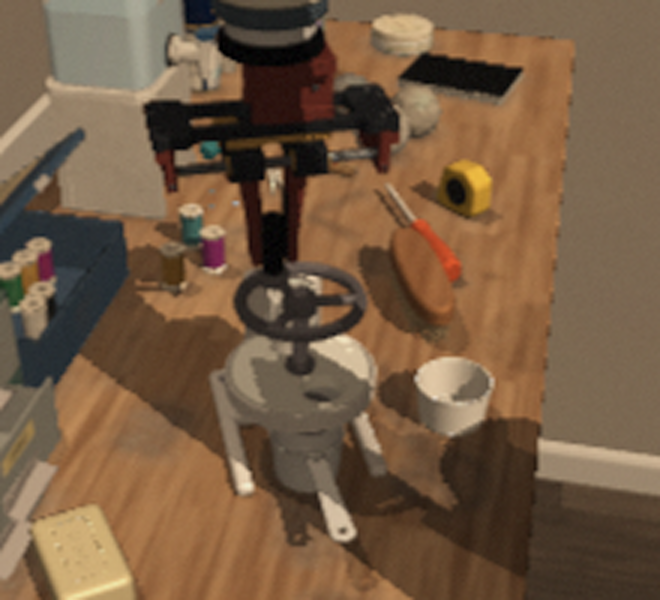

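```bash
python3 -c "
import numpy as np
P=lambda t:4*np.array([np.cos(np.radians(t)),-np.sin(np.radians(t))])
s=-21.7
for k in range(5):
    print([list((P(s+10*i)-P(s)).round(2)) for i in range(1,9)], s+80); s+=80
"
```

```text
[[np.float64(0.2), np.float64(-0.67)], [np.float64(0.28), np.float64(-1.36)], [np.float64(0.24), np.float64(-2.06)], [np.float64(0.08), np.float64(-2.73)], [np.float64(-0.19), np.float64(-3.38)], [np.float64(-0.58), np.float64(-3.96)], [np.float64(-1.06), np.float64(-4.47)], [np.float64(-1.61), np.float64(-4.88)]] 58.3
[[np.float64(-0.62), np.float64(-0.31)], [np.float64(-1.29), np.float64(-0.51)], [np.float64(-1.98), np.float64(-0.59)], [np.float64(-2.68), np.float64(-0.55)], [np.float64(-3.36), np.float64(-0.39)], [np.float64(-4.0), np.float64(-0.12)], [np.float64(-4.58), np.float64(0.26)], [np.float64(-5.09), np.float64(0.74)]] 138.3
[[np.float64(-0.42), np.float64(0.56)], [np.float64(-0.73), np.float64(1.18)], [np.float64(-0.93), np.float64(1.85)], [np.float64(-1.01), np.float64(2.54)], [np.float64(-0.97), np.float64(3.24)], [np.float64(-0.81), np.float64(3.92)], [np.float64(-0.54), np.float64(4.56)], [np.float64(-0.15), np.float64(5.14)]] 218.3
[[np.float64(0.48), np.float64(0.51)], [np.float64(1.04), np.float64(0.92)], [np.float64(1.66), np.float64(1.24)], [np.float64(2.33), np.float64(1.44)], [np.float64(3.02), np.float64(1.52)], [np.float64(3.72), np.float64(1.48)], [np.float64(4.4), np.float64(1.32)], [np.float64(5.04), np.float64(1.04)]] 298.3
[[np.float64(0.58), np.float64(-0.38)], [np.float64(1.09), np.float64(-0.86)], [np.float64(1.51), np.float64(-1.42)], [np.float64(1.82), np.float64(-2.04)], [np.float64(2.02), np.float64(-2.71)], [np.float64(2.1), np.float64(-3.4)], [np.float64(2.06), np.float64(-4.1)], [np.float64(1.9), np.float64(-4.78)]] 378.3
```

```bash
python3 -m jog '[[0,[0.2,0,-0.67],[0,0,0]],[0,[0.28,0,-1.36],[0,0,0]],[0,[0.24,0,-2.06],[0,0,0]],[0,[0.08,0,-2.73],[0,0,0]],[0,[-0.19,0,-3.38],[0,0,0]],[0,[-0.58,0,-3.96],[0,0,0]],[0,[-1.06,0,-4.47],[0,0,0]],[0,[-1.61,0,-4.88],[0,0,0]]]'; cat >> h.py <<'E'
def ang(c=(535.2,-245.7),rear=-65.4):
    from workcell import ctrl
    o=ctrl.get_obs();d=np.array(o["ee_pos"][:2])-c
    print("theta",(rear-np.degrees(np.arctan2(d[1],d[0])))%360,"r",np.hypot(*d),"pos",np.round(o["ee_pos"],1),"F",np.round(o["ft_force"],1),"w",round(o["width"],1))
E
python3 -c "
from h import *
ang();go((560,-270,163),24.7)"
```

```text
t: 8.35
ee_pos: [513.7, -278.9, 164.2]
orientation: [-1.381, 0.883, -0.889]
ft_force: [5.7, 4.9, 5.5]
width: 18.2
theta 57.54481149979371 r 39.612123377583394 pos [ 513.7 -278.9  164.2] F [5.7 4.9 5.5] w 18.2
t 8.35 pos [ 513.7 -278.9  164.2] jaw yaw 24.67 w 18.2 F [5.7 4.9 5.5] q [-0.52  0.44  1.77  0.    0.94 -0.95]
 x,y axes [ 0.417 -0.909  0.002] [ 0.004 -0.    -1.   ]
 shift cm [1.12 0.14 4.58] turn [-0.0033 -0.0006  0.0019]
```

Tracking is good, small forces. Continuing.

```bash
python3 -m jog '[[0,[-0.62,0,-0.31],[0,0,0]],[0,[-1.29,0,-0.51],[0,0,0]],[0,[-1.98,0,-0.59],[0,0,0]],[0,[-2.68,0,-0.55],[0,0,0]],[0,[-3.36,0,-0.39],[0,0,0]],[0,[-4,0,-0.12],[0,0,0]],[0,[-4.58,0,0.26],[0,0,0]],[0,[-5.09,0,0.74],[0,0,0]]]'; python3 -c "
from h import *
ang()"
```

```text
t: 9.15
ee_pos: [498.6, -230.5, 164.2]
orientation: [-1.383, 0.884, -0.889]
ft_force: [2.0, -3.0, 7.3]
width: 18.5
theta 137.1421992181202 r 39.649684582501685 pos [ 498.6 -230.5  164.2] F [ 2.  -3.   7.3] w 18.5
```

```bash
python3 -m jog '[[0,[-0.42,0,0.56],[0,0,0]],[0,[-0.73,0,1.18],[0,0,0]],[0,[-0.93,0,1.85],[0,0,0]],[0,[-1.01,0,2.54],[0,0,0]],[0,[-1.01,0,2.67],[0,0,0]],[0,[-1.01,0,2.67],[0,0,0]],[0,[-1.01,0,2.67],[0,0,0]]]'; python3 -c "
from h import *
ang()
import numpy as np
P=lambda t:4*np.array([np.cos(np.radians(t)),-np.sin(np.radians(t))])
s=180.2;print([(t,P(t)-P(s)) for t in (185,190,195,200,210,220,230,240)])
s=240;print([(t,P(t)-P(s)) for t in (250,260,270,280,290,300,310,320)])
s=320;print([(t,P(t)-P(s)) for t in (326,332,338,344,350,355,360)])
import cv2
from workcell import ctrl
im=ctrl.get_image('wrist');cv2.imwrite('pics/wrist7.png',im['color'][:,:,::-1])
im=ctrl.get_image('top');cv2.imwrite('pics/top7.png',cv2.resize(im['color'][140:290,150:360,::-1],None,fx=3,fy=3,interpolation=2))
"
```

```text
t: 9.85
ee_pos: [518.4, -209.4, 164.2]
orientation: [-1.382, 0.885, -0.887]
ft_force: [0.7, 2.7, 9.8]
width: 18.4
theta 179.7157225670243 r 39.9849708522165 pos [ 518.4 -209.4  164.2] F [0.7 2.7 9.8] w 18.4
[(185, array([0.01519684, 0.33466037])), (190, array([0.06074462, 0.68063011])), (195, array([0.13627233, 1.02131357])), (200, array([0.24120515, 1.35411797])), (210, array([0.53587402, 1.98603739])), (220, array([0.93579786, 2.55718783])), (230, array([1.42882519, 3.05021517])), (240, array([1.99997563, 3.45013901]))]
[(250, array([0.63191943, 0.29466887])), (260, array([1.30540729, 0.4751294 ])), (270, array([2.        , 0.53589838])), (280, array([2.69459271, 0.4751294 ])), (290, array([3.36808057, 0.29466887])), (300, array([4.0000000e+00, 8.8817842e-16])), (310, array([ 4.57115044, -0.39992384])), (320, array([ 5.06417777, -0.89295118]))]
[(326, array([ 0.25197252, -0.33437882])), (332, array([ 0.4676126 , -0.69326419])), (338, array([ 0.64455765, -1.07272407])), (344, array([ 0.78086901, -1.46860102])), (350, array([ 0.87505324, -1.87655773])), (355, array([ 0.92060102, -2.22252747])), (360, array([ 0.93582223, -2.57115044]))]
```

View pics/top7.png

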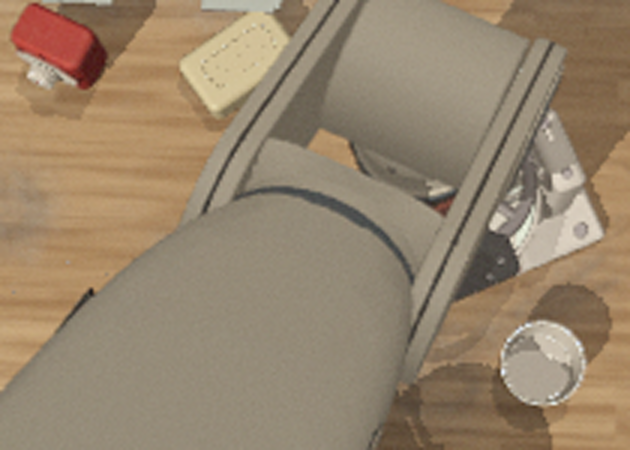

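```bash
python3 -m jog '[[0,[0.01,-0.05,0.33],[0,0,0]],[0,[0.06,-0.1,0.68],[0,0,0]],[0,[0.14,-0.1,1.02],[0,0,0]],[0,[0.24,-0.1,1.35],[0,0,0]],[0,[0.54,-0.1,1.99],[0,0,0]],[0,[0.94,-0.1,2.56],[0,0,0]],[0,[1.43,-0.1,3.05],[0,0,0]],[0,[2,-0.1,3.45],[0,0,0]]]'; python3 -c "
from h import *
ang()"
```

```text
t: 10.75
ee_pos: [550.2, -219.3, 164.0]
orientation: [-1.4, 0.89, -0.88]
ft_force: [1.6, -1.0, -0.4]
width: 20.4
theta 234.23525519582736 r 30.373996104399367 pos [ 550.2 -219.3  164. ] F [ 1.6 -1.  -0.4] w 20.4
```

```bash
python3 -m jog '[[0,[0.63,0,0.29],[0,0,0]],[0,[1.31,0,0.48],[0,0,0]],[0,[2,0,0.54],[0,0,0]],[0,[2.69,0,0.48],[0,0,0]],[0,[3.37,0,0.29],[0,0,0]],[0,[4,0,0],[0,0,0]],[0,[4.57,0,-0.4],[0,0,0]],[0,[5.06,0,-0.89],[0,0,0]]]'; python3 -c "
from h import *
ang()"
```

```text
t: 11.55
ee_pos: [570.5, -263.3, 164.0]
orientation: [-1.383, 0.886, -0.886]
ft_force: [-0.6, -0.3, -0.6]
width: 0.7
theta 321.08284220553514 r 39.423067583544004 pos [ 570.5 -263.3  164. ] F [-0.6 -0.3 -0.6] w 0.7
```

```bash
python3 -c "
from h import *
import cv2
from workcell import ctrl
for n in('wrist','side'):
    im=ctrl.get_image(n);np.savez(n+'8.npz',**im);c=im['color'][:,:,::-1];c=c[100:300,180:400] if n=='side' else c
    cv2.imwrite(f'pics/{n}8.png',cv2.resize(c,None,fx=3,fy=3,interpolation=2) if n!='wrist' else c)
"
```

```text
(no output)
```

View pics/wrist8.png

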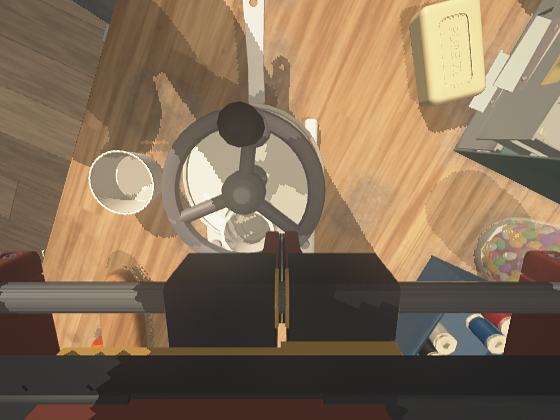

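View pics/side8.png

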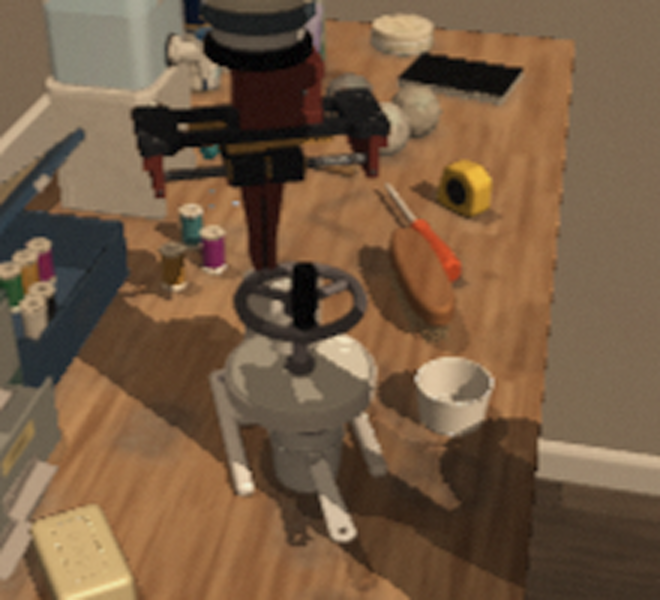

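View pics/wrist7.png

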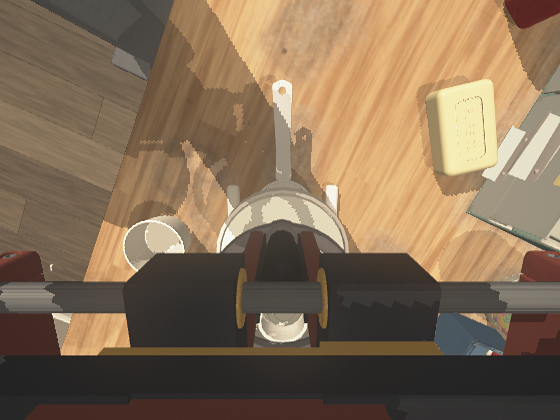

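```bash
python3 -m jog '[[0.1,[0,-2,0],[0,0,0]],[0.4,[0,-5,0],[0,0,0]],[0.5,[0,-8,0],[0,0,0]],[0.5,[0,-8,0],[0,0,0]],[0.5,[0,-8,0],[0,0,0]]]'; python3 -c "
from h import *
import cv2
from workcell import ctrl
for n in('wrist','side'):
    im=ctrl.get_image(n);np.savez(n+'9.npz',**im);c=im['color'][:,:,::-1];c=c[150:260,200:340] if n=='side' else c[0:280,150:370]
    cv2.imwrite(f'pics/{n}9.png',cv2.resize(c,None,fx=5 if n=='side' else 2.1,fy=5 if n=='side' else 2.1,interpolation=2))
ang()
"
```

```text
t: 12.15
ee_pos: [570.7, -262.7, 244.5]
orientation: [-1.383, 0.885, -0.887]
ft_force: [-0.1, -0.8, -1.0]
width: 37.3
theta 320.15413143220246 r 38.41213406301028 pos [ 569.9 -262.3  242.8] F [-0.3 -0.5 -0. ] w 43.1
```

View pics/wrist9.png

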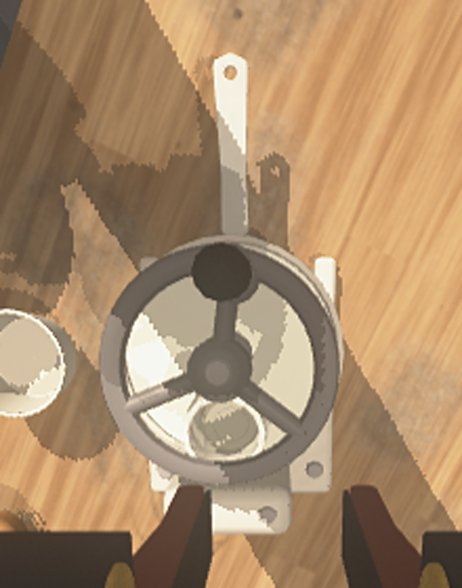

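View pics/side9.png

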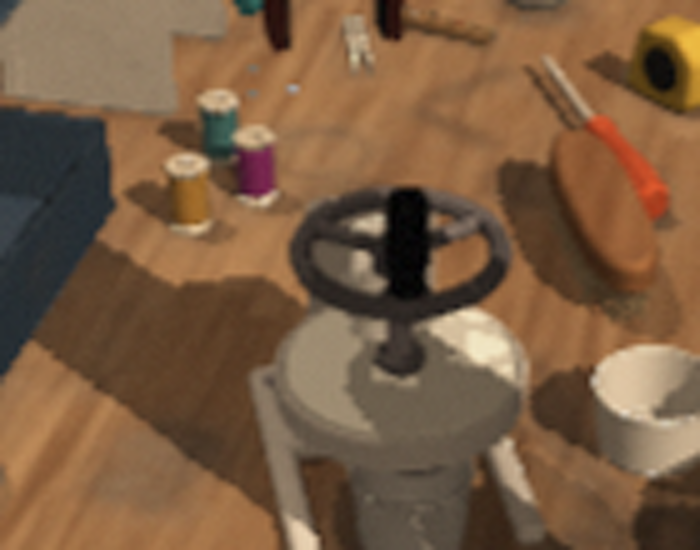

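```bash
python3 - <<'E'
from h import *
C0=np.array([535.2,-245.7])
for f in("wrist5","wrist9"):
  w=dict(np.load(f+".npz"));C=cloud(w).reshape(-1,3);d=np.hypot(C[:,0]-535,C[:,1]+246)
  m=(C[:,2]>199)&(C[:,2]<210)&(d<65);p=C[m];b=(p.min(0)+p.max(0))/2;e=b[:2]-C0
  print(f,b,m.sum(),"theta",(-65.4-np.degrees(np.arctan2(e[1],e[0])))%360,np.hypot(*e))
  m=(C[:,2]>140)&(C[:,2]<156)&(d>38)&(d<58);p=C[m]
  from scipy.optimize import least_squares
  print(least_squares(lambda x:np.hypot(p[:,0]-x[0],p[:,1]-x[1])-x[2],[535,-246,46],loss='soft_l1',f_scale=1.5).x)
  F=np.array([np.cos(np.radians(114.6)),np.sin(np.radians(114.6))])
  h=C0-33*F
  dh=np.hypot(C[:,0]-h[0],C[:,1]-h[1]);m=(dh<14)&(C[:,2]<140);print("hopper z",np.percentile(C[m,2],[5,25,50,75,95]).round(1),m.sum())
  s=C0+32*F;ds=np.hypot(C[:,0]-s[0],C[:,1]-s[1]);m=(ds<14)&(C[:,2]<140);print("spout z",np.percentile(C[m,2],[5,50,95]).round(1) if m.sum() else 0)
for f in("top4",):
  w=dict(np.load(f+".npz"));C=cloud(w).reshape(-1,3);dh=np.hypot(C[:,0]-h[0],C[:,1]-h[1]);m=(dh<14)&(C[:,2]<140);print("hopper z",np.percentile(C[m,2],[5,25,50,75,95]).round(1))
E
```

```text
wrist5 [ 564.13673358 -272.88243238  201.70829951] 434 theta 337.8095005962343 39.70162692518947
[ 534.81954524 -245.22017784   45.26653716]
hopper z [119.4 120.3 120.9 121.6 122.2] 390
spout z [ 1.9 81.  83.2]
wrist9 [ 523.2395209  -207.31992042  201.83373733] 507 theta 187.2912699927954 40.200541896869
[ 534.89764928 -244.7392004    45.44009093]
hopper z [108.9 110.  110.9 112.1 113.3] 496
spout z [81.6 82.7 84.1]
hopper z [116.1 117.7 118.9 120.6 123.1]
```

```bash
python3 - <<'E'
from h import *
C0=np.array([535.2,-245.7]);F=np.array([np.cos(np.radians(114.6)),np.sin(np.radians(114.6))]);Y=np.array([-F[1]*-1,-F[0]])
for f in("wrist5","wrist9"):
  w=dict(np.load(f+".npz"));C=cloud(w).reshape(-1,3)
  h=C0-32*F;q=np.c_[(C[:,:2]-h)@F,(C[:,:2]-h)@Y];m=(np.hypot(*q.T)<13)&(C[:,2]<126)&(C[:,2]>60)
  A=np.c_[q[m],np.ones(m.sum())];x,res,_,_=np.linalg.lstsq(A,C[m,2],rcond=None);print(f,"tilt deg F,Y",np.degrees(x[:2]),"z0",x[2],np.std(A@x-C[m,2]))
  # drum top plane reference
  d=np.hypot(C[:,0]-C0[0],C[:,1]-C0[1]);m=(d<58)&(C[:,2]>75)&(C[:,2]<90);print("drum z",np.median(C[m,2]))
E
python3 - <<'E'
import cv2,numpy as np
w=np.load('wrist9.npz');c=w['color'][150:260,200:320,::-1];cv2.imwrite('pics/w9h.png',cv2.resize(c,None,fx=5,fy=5,interpolation=2))
E
```

```text
wrist5 tilt deg F,Y [-0.16657425 -4.13850613] z0 120.6536516884119 0.8103080712000784
drum z 82.372294325045
wrist9 tilt deg F,Y [ 1.06833859 -9.27783068] z0 111.09474732308658 0.8055891032865793
drum z 82.37904237579556
```

View pics/w9h.png

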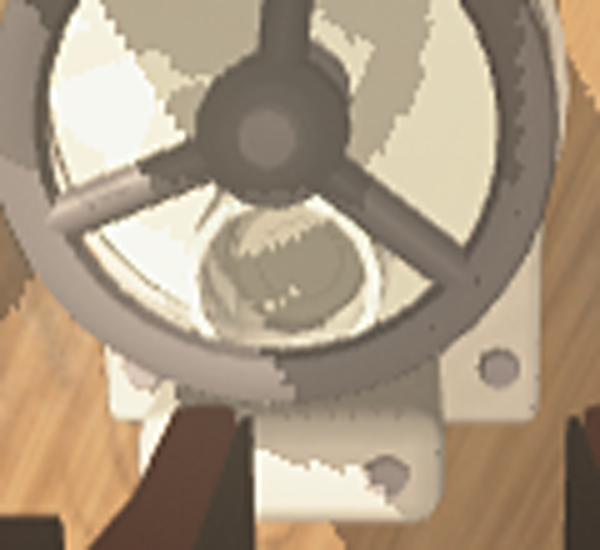

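```bash
python3 -m jog '[[0.5,[-3.5,0,-1],[0,0,0]],[0.5,[-6.95,0,-1.95],[0,0,0]],[0.5,[-6.95,0,-1.95],[0,0,0]],[0.5,[-6.95,1.5,-1.95],[0,0,0]],[0.5,[-6.95,1.5,-1.95],[0,0,0]],[0.5,[-6.95,1.5,-1.95],[0,0,0]]]'; python3 -c "
from h import *
go((523.2,-207.3,165),24.6)"
```

```text
t: 12.85
ee_pos: [523.8, -207.8, 228.3]
orientation: [-1.383, 0.888, -0.885]
ft_force: [0.1, -0.1, -0.1]
width: 43.8
t 12.85 pos [ 523.8 -207.8  228.3] jaw yaw 24.69 w 43.8 F [ 0.1 -0.1 -0.1] q [-0.4   0.33  1.76 -0.    1.05 -0.83]
 x,y axes [ 0.418 -0.909 -0.001] [-0.002  0.001 -1.   ]
 shift cm [-0.06  6.33 -0.02] turn [ 0.0012  0.0016 -0.0012]
```

```bash
python3 -m jog '[[0.5,[-0.06,3,0],[0,0,0]],[0.5,[-0.06,6.4,0],[0,0,0]],[0.5,[-0.06,6.4,0],[0,0,0]],[0.5,[-0.06,6.4,0],[0,0,0]],[0,[-0.06,6.4,0],[0,0,0]],[0,[-0.06,6.4,0],[0,0,0]],[0,[-0.06,6.4,0],[0,0,0]],[0,[-0.06,6.4,0],[0,0,0]]]'; python3 -c "
from h import *
ang()
from workcell import ctrl
print(ctrl.get_obs()['moment'])
import cv2
im=ctrl.get_image('wrist');cv2.imwrite('pics/wrist10.png',im['color'][:,:,::-1])"
```

```text
t: 13.65
ee_pos: [524.2, -207.4, 166.0]
orientation: [-1.383, 0.885, -0.887]
ft_force: [-0.9, 0.8, 4.1]
width: 18.4
theta 188.52574236689574 r 39.90397652769742 pos [ 524.2 -207.4  166. ] F [-0.9  0.8  4.1] w 18.4
[-0.05985199  0.19633969  0.0258968 ]
```

View pics/wrist10.png

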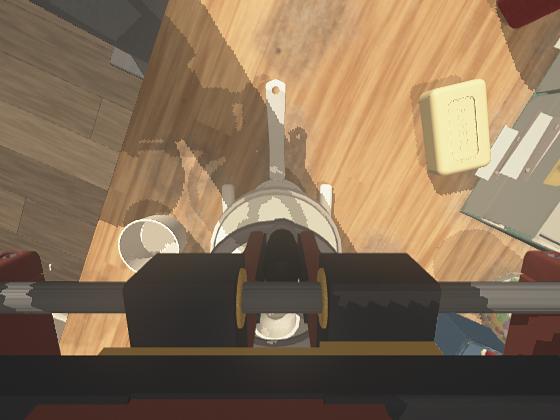

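```bash
python3 -m jog '[[0,[-0.03,0,-0.3],[0,0,0]],[0,[-0.04,0,-0.6],[0,0,0]],[0,[-0.03,0,-0.9],[0,0,0]],[0,[0,0,-1.15],[0,0,0]],[0,[0,0,-1.15],[0,0,0]]]'; python3 -c "
from h import *
ang()"; python3 -m jog '[[0,[-0.02,0,0.2],[0,0,0]],[0,[-0.04,0,0.4],[0,0,0]],[0,[-0.04,0,0.57],[0,0,0]],[0,[-0.04,0,0.57],[0,0,0]],[0,[-0.04,0,0.57],[0,0,0]]]'; python3 -c "
from h import *
ang()
from workcell import ctrl
import cv2
im=ctrl.get_image('wrist');np.savez('wrist11.npz',**im);c=im['color'][:,:,::-1];cv2.imwrite('pics/wrist11.png',cv2.resize(c[190:360,200:360],None,fx=3.5,fy=3.5,interpolation=2))"
```

```text
t: 14.2
ee_pos: [513.8, -212.3, 166.0]
orientation: [-1.382, 0.885, -0.888]
ft_force: [0.4, 0.9, 6.3]
width: 18.3
theta 171.97462216331007 r 39.70122061389804 pos [ 513.8 -212.3  166. ] F [0.4 0.9 6.3] w 18.3
t: 14.7
ee_pos: [518.7, -209.5, 166.0]
orientation: [-1.383, 0.885, -0.887]
ft_force: [-0.5, 0.1, 7.7]
width: 18.4
theta 180.09479802895487 r 39.74779216723453 pos [ 518.7 -209.5  166. ] F [-0.5  0.1  7.7] w 18.4
```

View pics/wrist11.png

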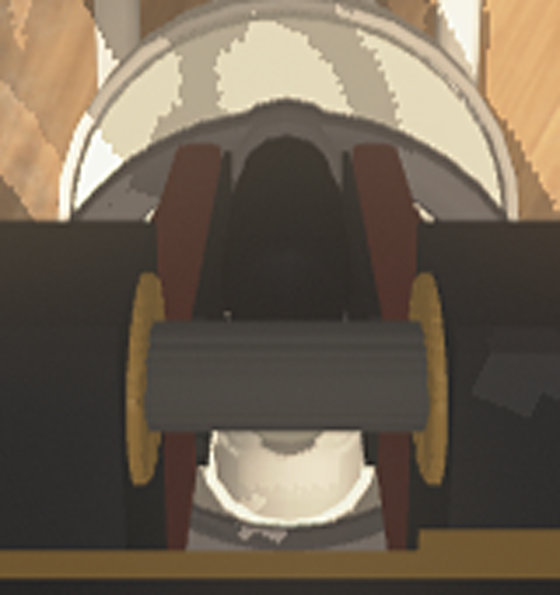

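```bash
python3 -m jog '[[0,[0,0,0.17],[0,0,0]],[0,[0.02,0,0.34],[0,0,0]],[0,[0.04,0,0.52],[0,0,0]],[0,[0.06,0,0.69],[0,0,0]],[0,[0.06,0,0.69],[0,0,0]]]'; python3 -c "
from h import *
ang()
from workcell import ctrl
print(ctrl.get_obs()['moment'])"
```

```text
t: 15.25
ee_pos: [525.1, -207.1, 166.0]
orientation: [-1.383, 0.885, -0.887]
ft_force: [-1.3, 1.2, 7.5]
width: 18.3
theta 189.96829864004889 r 39.891282812373746 pos [ 525.1 -207.1  166. ] F [-1.3  1.2  7.5] w 18.3
[0.11961448 0.2731353  0.0302244 ]
```

```bash
python3 -m jog '[[0,[0.05,0,0.17],[0,0,0]],[0,[0.08,0,0.34],[0,0,0]],[0,[0.12,0,0.5],[0,0,0]],[0,[0.18,0,0.67],[0,0,0]]]'; python3 -c "
from h import *
ang()
from workcell import ctrl
print(ctrl.get_obs()['moment'])"
```

```text
t: 15.65
ee_pos: [531.7, -205.9, 166.0]
orientation: [-1.383, 0.886, -0.887]
ft_force: [-1.7, 0.6, 8.7]
width: 18.5
theta 199.5586960313458 r 39.961592056266255 pos [ 531.7 -205.9  166. ] F [-1.7  0.6  8.7] w 18.5
[0.08288191 0.41780948 0.00685017]
```

```bash
python3 -c "
import numpy as np
P=lambda t:4*np.array([np.cos(np.radians(t)),-np.sin(np.radians(t))])
for s in (200,230,270,310):print(s,[(t,P(t)-P(s)) for t in range(s+5,s+41,5)])"; python3 -m jog '[[0,[0.13,0,0.32],[0,0,0]],[0,[0.29,0,0.63],[0,0,0]]]'; python3 -c "
from h import *
ang()"
```

```text
200 [(205, array([0.13353933, 0.32239247])), (210, array([0.29466887, 0.63191943])), (215, array([0.48216231, 0.92622517])), (220, array([0.69459271, 1.20306987])), (225, array([0.93034336, 1.46034655])), (230, array([1.18762004, 1.6960972 ])), (235, array([1.46446474, 1.9085276 ])), (240, array([1.75877048, 2.09602104]))]
230 [(235, array([0.27684469, 0.2124304 ])), (240, array([0.57115044, 0.39992384])), (245, array([0.88067739, 0.56105338])), (250, array([1.20306987, 0.69459271])), (255, array([1.53587426, 0.79952553])), (260, array([1.87655773, 0.87505324])), (265, array([2.22252747, 0.92060102])), (270, array([2.57115044, 0.93582223]))]
270 [(275, array([ 0.34862297, -0.01522121])), (280, array([ 0.69459271, -0.06076899])), (285, array([ 1.03527618, -0.13629669])), (290, array([ 1.36808057, -0.24122952])), (295, array([ 1.69047305, -0.37476885])), (300, array([ 2.        , -0.53589838])), (305, array([ 2.29430575, -0.72339182])), (310, array([ 2.57115044, -0.93582223]))]
310 [(315, array([ 0.25727669, -0.23575065])), (320, array([ 0.49302733, -0.49302733])), (325, array([ 0.70545774, -0.76987203])), (330, array([ 0.89295118, -1.06417777])), (335, array([ 1.05408071, -1.37370473])), (340, array([ 1.18762004, -1.6960972 ])), (345, array([ 1.29255287, -2.02890159])), (350, array([ 1.36808057, -2.36958506]))]
t: 15.85
ee_pos: [538.6, -205.7, 166.0]
orientation: [-1.383, 0.886, -0.887]
ft_force: [-2.0, 1.7, 7.1]
width: 18.5
theta 209.47826803080864 r 40.10091169698413 pos [ 538.6 -205.7  166. ] F [-2.   1.7  7.1] w 18.5
```

```bash
python3 -m jog '[[0,[0.19,0,0.29],[0,0,0]],[0,[0.4,0,0.57],[0,0,0]],[0,[0.64,0,0.83],[0,0,0]],[0,[0.89,0,1.06],[0,0,0]]]'; python3 -c "
from h import *
ang()
from workcell import ctrl
import cv2
im=ctrl.get_image('wrist');np.savez('wrist12.npz',**im);c=im['color'][:,:,::-1];cv2.imwrite('pics/wrist12.png',c)"
```

```text
t: 16.25
ee_pos: [552.3, -209.2, 166.0]
orientation: [-1.382, 0.885, -0.887]
ft_force: [-1.2, 2.6, 8.6]
width: 18.7
theta 229.64550067709177 r 40.29433911313761 pos [ 552.3 -209.2  166. ] F [-1.2  2.6  8.6] w 18.7
```

View pics/wrist12.png

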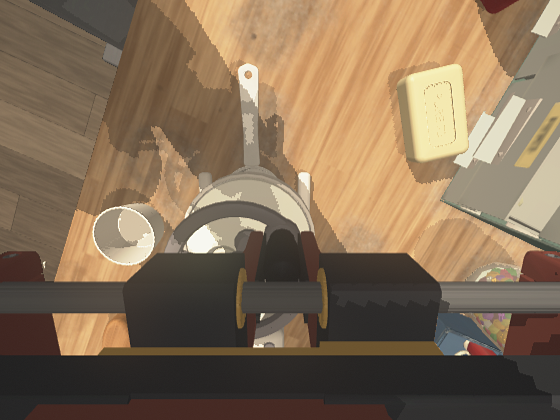

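```bash
python3 -m jog '[[0,[0.28,0,0.21],[0,0,0]],[0,[0.57,0,0.4],[0,0,0]],[0,[0.88,0,0.56],[0,0,0]],[0,[1.2,0,0.69],[0,0,0]],[0,[1.54,0,0.8],[0,0,0]],[0,[1.88,0,0.88],[0,0,0]],[0,[2.22,0,0.92],[0,0,0]],[0,[2.57,0,0.94],[0,0,0]]]'; python3 -c "
from h import *
ang()"
```

```text
t: 17.1
ee_pos: [572.0, -228.7, 166.0]
orientation: [-1.382, 0.885, -0.887]
ft_force: [0.1, 3.1, 6.2]
width: 18.3
theta 269.83006335941775 r 40.5814899112334 pos [ 572.  -228.7  166. ] F [0.1 3.1 6.2] w 18.3
```

```bash
python3 -m jog '[[0,[0.35,0,-0.02],[0,0,0]],[0,[0.69,0,-0.06],[0,0,0]],[0,[1.04,0,-0.14],[0,0,0]],[0,[1.37,0,-0.24],[0,0,0]],[0,[1.69,0,-0.37],[0,0,0]],[0,[2,0,-0.54],[0,0,0]],[0,[2.29,0,-0.72],[0,0,0]],[0,[2.57,0,-0.94],[0,0,0]]]'; python3 -c "
from h import *
ang()
from workcell import ctrl
import cv2
im=ctrl.get_image('wrist');np.savez('wrist13.npz',**im);c=im['color'][:,:,::-1];cv2.imwrite('pics/wrist13.png',cv2.resize(c[60:280,130:360],None,fx=2.6,fy=2.6,interpolation=2))"
```

```text
t: 17.9
ee_pos: [574.4, -256.3, 166.1]
orientation: [-1.382, 0.884, -0.888]
ft_force: [0.9, 1.1, 5.4]
width: 18.5
theta 309.6824436884329 r 40.601013159236814 pos [ 574.4 -256.3  166.1] F [0.9 1.1 5.4] w 18.5
```

View pics/wrist13.png

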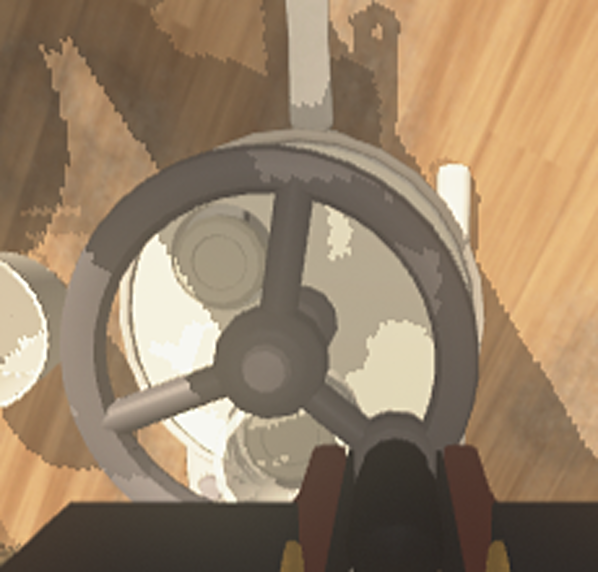

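```bash
python3 -m jog '[[0,[0.26,0,-0.24],[0,0,0]],[0,[0.49,0,-0.49],[0,0,0]],[0,[0.71,0,-0.77],[0,0,0]],[0,[0.89,0,-1.06],[0,0,0]],[0,[1.05,0,-1.37],[0,0,0]],[0,[1.19,0,-1.7],[0,0,0]],[0,[1.29,0,-2.03],[0,0,0]],[0,[1.37,0,-2.37],[0,0,0]]]'; python3 -c "
from h import *
ang()
from workcell import ctrl
import cv2
im=ctrl.get_image('wrist');np.savez('wrist14.npz',**im);c=im['color'][:,:,::-1];cv2.imwrite('pics/wrist14.png',cv2.resize(c[60:280,160:390],None,fx=2.6,fy=2.6,interpolation=2))
C=cloud(im).reshape(-1,3);d=np.hypot(C[:,0]-535,C[:,1]+246)
from scipy.optimize import least_squares
m=(C[:,2]>140)&(C[:,2]<156)&(d>38)&(d<58);p=C[m]
print(least_squares(lambda x:np.hypot(p[:,0]-x[0],p[:,1]-x[1])-x[2],[535,-246,46],loss='soft_l1',f_scale=1.5).x)"
```

```text
t: 18.75
ee_pos: [558.4, -278.7, 166.0]
orientation: [-1.382, 0.884, -0.888]
ft_force: [1.4, 1.1, 6.4]
width: 18.5
theta 349.5288179249088 r 40.33187086134804 pos [ 558.4 -278.7  166. ] F [1.4 1.1 6.4] w 18.5
[ 534.65498813 -245.03975732   44.9342284 ]
```

View pics/wrist14.png

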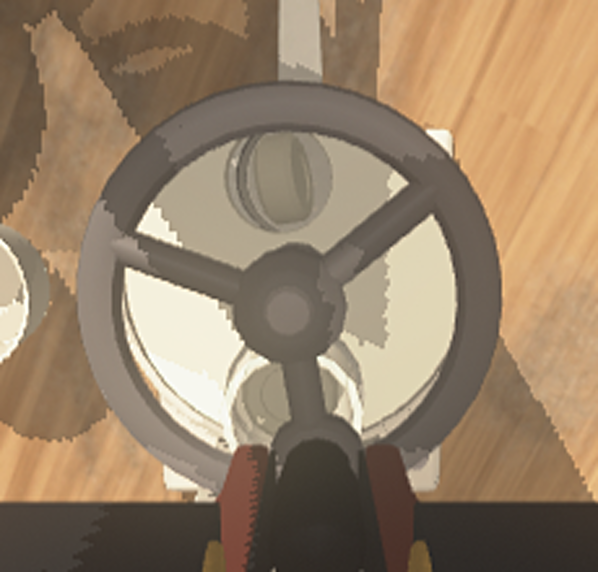

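```bash
python3 -m jog '[[0,[0.03,0,-0.25],[0,0,0]],[0,[0.05,0,-0.5],[0,0,0]],[0,[0.06,0,-0.71],[0,0,0]],[0,[0.06,0,-0.71],[0,0,0]],[0,[0.06,0,-0.71],[0,0,0]]]'; python3 -c "
from h import *
ang()
from workcell import ctrl
import cv2
im=ctrl.get_image('wrist');np.savez('wrist15.npz',**im);c=im['color'][:,:,::-1];cv2.imwrite('pics/wrist15.png',cv2.resize(c[60:280,160:390],None,fx=2.6,fy=2.6,interpolation=2))
"
```

```text
t: 19.3
ee_pos: [551.9, -282.3, 166.0]
orientation: [-1.383, 0.885, -0.888]
ft_force: [-0.9, 0.6, 6.6]
width: 18.4
theta 0.13219124179603625 r 40.220927042350404 pos [ 551.9 -282.3  166. ] F [-0.9  0.6  6.6] w 18.4
```

View pics/wrist15.png

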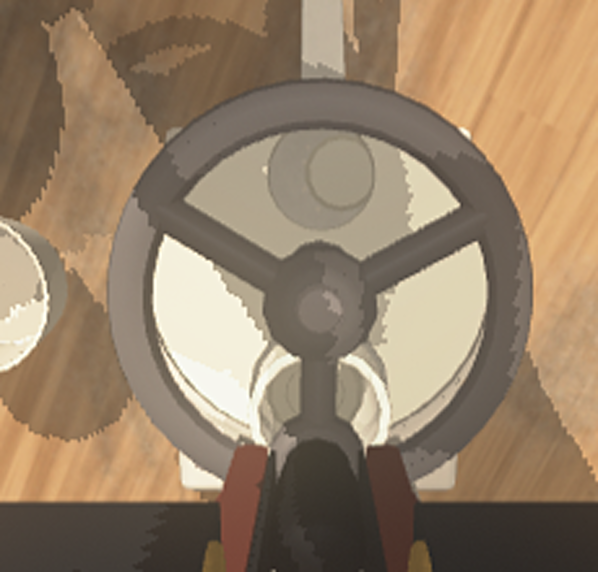

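```bash
python3 -m jog '[[0.3,[0,0,0],[0,0,0]],[0.5,[0,0,0],[0,0,0]],[0.5,[0,0,0],[0,0,0]],[0.5,[0,-3,0],[0,0,0]],[0.5,[0,-6.5,0],[0,0,0]],[0.5,[0,-6.5,0],[0,0,0]],[0.5,[0,-6.5,0],[0,0,0]]]'; python3 -c "
from h import *
from workcell import ctrl
import cv2
im=ctrl.get_image('wrist');np.savez('wrist16.npz',**im);c=im['color'][:,:,::-1];cv2.imwrite('pics/wrist16.png',c)
C=cloud(im).reshape(-1,3);C0=np.array([535.2,-245.7]);d=np.hypot(C[:,0]-535,C[:,1]+246)
m=(C[:,2]>199)&(C[:,2]<210)&(d<65);p=C[m];b=(p.min(0)+p.max(0))/2;e=b[:2]-C0
print(b,m.sum(),'theta',(-65.4-np.degrees(np.arctan2(e[1],e[0]))),np.hypot(*e))
print('hole',px2w(im,0,0,44)[:0])
go((482.6,-129.7,240),24.7)
"
```

```text
t: 20.05
ee_pos: [551.4, -282.0, 230.4]
orientation: [-1.383, 0.885, -0.887]
ft_force: [0.3, -0.6, 0.1]
width: 44.0
[ 550.85459779 -282.02052323  202.03397736] 448 theta 1.2833560941517987 39.55056055005215
hole []
t 20.1 pos [ 550.8 -281.7  229.3] jaw yaw 24.69 w 43.8 F [-1.2 -0.6 -0.5] q [-0.49  0.41  1.64 -0.    1.1  -0.92]
 x,y axes [ 0.418 -0.909 -0.001] [-0.001  0.    -1.   ]
 shift cm [-16.66  -1.06   0.15] turn [ 0.0007 -0.0001 -0.0008]
```

View pics/wrist16.png

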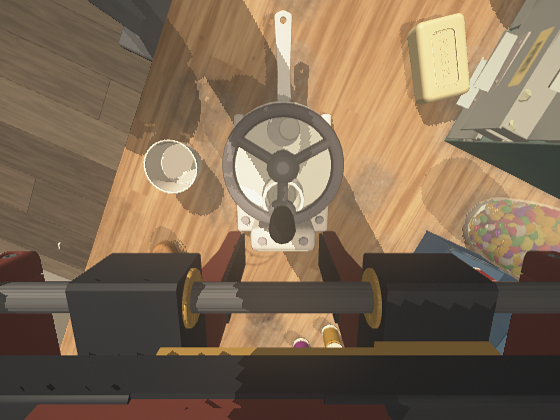

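```bash
python3 -m jog '[[0.5,[-4,-1,0],[0,0,0]],[0.5,[-8,-1,0],[0,0,0]],[0.5,[-12,-1,0.15],[0,0,0]],[0.5,[-16.6,-1,0.15],[0,0,0]],[0.5,[-16.6,5,0.15],[0,0,0]],[0.5,[-16.6,10,0.15],[0,0,0]],[0.5,[-16.6,12,0.15],[0,0,0]],[0.5,[-16.6,12,0.15],[0,0,0]]]'; python3 -c "
from h import *
from workcell import ctrl
import cv2
im=ctrl.get_image('wrist');np.savez('wrist17.npz',**im);c=im['color'][:,:,::-1];cv2.imwrite('pics/wrist17.png',c)
go((482.6,-129.7,24.5),25.5)
"
```

```text
t: 20.9
ee_pos: [479.1, -129.1, 105.4]
orientation: [-1.386, 0.895, -0.878]
ft_force: [-0.5, -0.4, 0.6]
width: 43.9
t 20.95 pos [ 481.  -129.8  107.7] jaw yaw 24.7 w 44.1 F [-0.  -0.2  0.9] q [-0.29  0.42  1.98 -0.    0.75 -0.72]
 x,y axes [ 0.418 -0.908 -0.004] [-0.006  0.002 -1.   ]
 shift cm [0.1  8.32 0.19] turn [ 0.005  -0.0139 -0.0044]
```

View pics/wrist17.png

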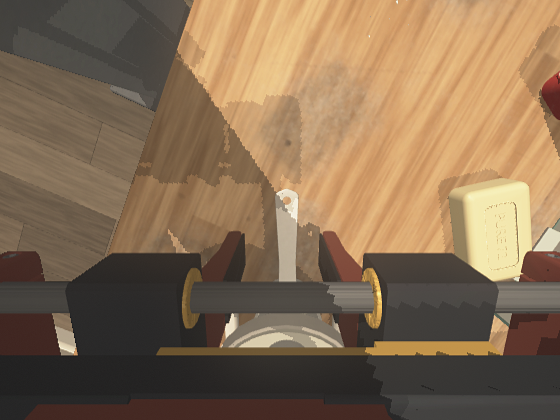

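```bash
python3 -m jog '[[0.5,[0.1,4,0.15],[0,-0.01,0]],[0.5,[0.1,7.5,0.15],[0,-0.01,0]],[0.5,[0.1,8.3,0.15],[0,-0.01,0]],[0.5,[0.1,8.3,0.15],[0,-0.01,0]],[0,[0.1,8.3,0.15],[0,-0.01,0]],[0,[0.1,8.3,0.15],[0,-0.01,0]],[0,[0.1,8.3,0.15],[0,-0.01,0]],[0,[0.1,8.3,0.15],[0,-0.01,0]]]'; python3 -c "
from h import *
from workcell import ctrl
go((430,-15,25),24.7)
"
```

```text
t: 21.75
ee_pos: [485.7, -130.9, 28.0]
orientation: [-1.386, 0.877, -0.88]
ft_force: [0.1, 1.5, -0.2]
width: 18.0
t 21.75 pos [ 485.7 -130.9   28. ] jaw yaw 25.27 w 18.0 F [ 0.1  1.5 -0.2] q [-0.29  0.57  2.    0.    0.57 -0.73]
 x,y axes [ 0.427 -0.904  0.001] [ 0.002 -0.    -1.   ]
 shift cm [-12.86   0.28  -0.09] turn [-0.0013  0.0099  0.0011]
```

```bash
python3 -m jog '[[0,[-1,0,0],[0,0,0]],[0,[-2.5,0,0],[0,0,0]],[0,[-4.2,0,0],[0,0,0]],[0,[-6,0,0],[0,0,0]],[0,[-7.8,0,0],[0,0,0]],[0,[-9.5,0,0],[0,0,0]],[0,[-11,0,0],[0,0,0]],[0,[-12,0,0],[0,0,0]]]'; python3 -m jog '[[0,[-0.7,0,0],[0,0,0]],[0,[-1,0,0],[0,0,0]],[0,[-1,0,0],[0,0,0]],[0,[-1,0,0],[0,0,0]]]';  python3 -c "
from h import *
from workcell import ctrl
import cv2
go((430,-15,25),24.7)
for n in('top','side'):
    im=ctrl.get_image(n);np.savez(n+'18.npz',**im);c=im['color'][:,:,::-1];c=c[140:290,150:360] if n=='top' else c[160:360,180:400]
    cv2.imwrite(f'pics/{n}18.png',cv2.resize(c,None,fx=3,fy=3,interpolation=2))
"
```

```text
t: 22.55
ee_pos: [432.7, -20.7, 27.0]
orientation: [-1.387, 0.878, -0.877]
ft_force: [1.2, -0.7, 0.3]
width: 18.0
t: 22.95
ee_pos: [429.6, -13.3, 27.0]
orientation: [-1.386, 0.879, -0.878]
ft_force: [-0.8, 2.7, 2.1]
width: 17.8
t 22.95 pos [429.6 -13.3  27. ] jaw yaw 25.25 w 17.8 F [-0.8  2.7  2.1] q [-0.06  0.51  2.15  0.    0.48 -0.5 ]
 x,y axes [ 0.427 -0.904 -0.   ] [-0.  0. -1.]
 shift cm [ 0.17  0.2  -0.04] turn [ 0.0002  0.0096 -0.0003]
```

View pics/top18.png

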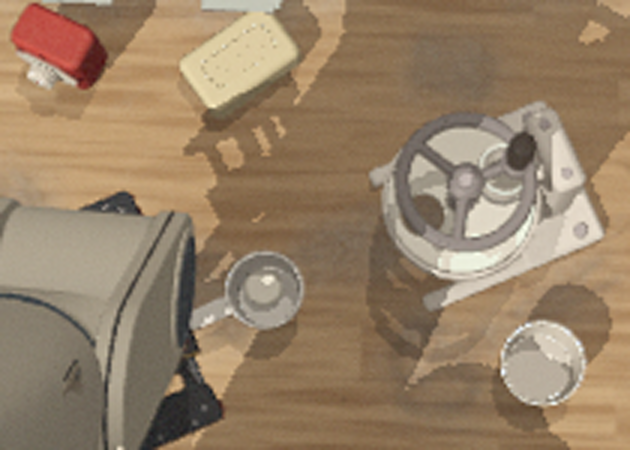

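View pics/side18.png

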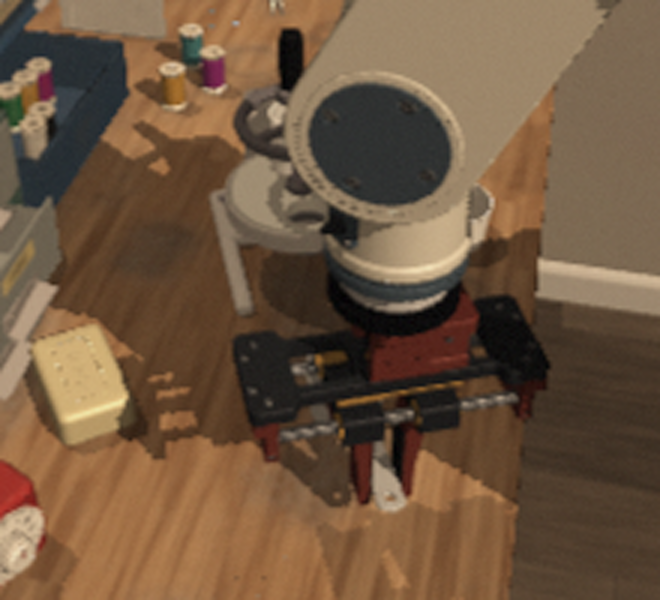

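```bash
python3 -m jog '[[0.3,[0,0,0],[0,0,0]],[0.5,[0,0,0],[0,0,0]],[0.5,[0,0,0],[0,0,0]],[0.5,[0,-3,0],[0,0,0]],[0.5,[0,-8,0],[0,0,0]],[0.5,[-3,-13,0],[0,0,0]],[0.5,[-6,-18,0],[0,0,0]],[0.5,[-9,-20,0],[0,0,0]]]';python3 -m jog '[[0.5,[-5,0,0],[0,0,0]],[0.5,[-10,0,0],[0,0,0]],[0.5,[-15,0,4],[0,0,0]],[0.5,[-15,0,4],[0,0,0]],[0.5,[-15,0,4],[0,0,0]]]';  python3 -c "
from h import *
from workcell import ctrl
import cv2
for n in('top','side','wrist'):
    im=ctrl.get_image(n);np.savez(n+'19.npz',**im);c=im['color'][:,:,::-1];c=c[140:290,150:360] if n=='top' else c[160:360,180:400]if n=='side' else c
    cv2.imwrite(f'pics/{n}19.png',cv2.resize(c,None,fx=3,fy=3,interpolation=2) if n!='wrist' else c)
t=dict(np.load('top19.npz'));s=dict(np.load('top.npz'))
C=cloud(t).reshape(-1,3)
m=(C[:,2]>36)&(C[:,2]<50)&(C[:,0]>400)&(C[:,0]<520)&(C[:,1]>-150)&(C[:,1]<40);p=C[m];print('scoop heights',m.sum(),np.percentile(p[:,2],[5,50,95]),p.min(0),p.max(0))
A=np.c_[p[:,:2],np.ones(m.sum())];print(np.linalg.lstsq(A,p[:,2],rcond=None)[0])
"
```

```text
t: 23.85
ee_pos: [392.2, 67.3, 228.5]
orientation: [-1.384, 0.878, -0.882]
ft_force: [0.6, -0.2, -0.0]
width: 43.7
t: 24.35
ee_pos: [364.1, 221.3, 225.9]
orientation: [-1.387, 0.876, -0.876]
ft_force: [-0.0, -1.0, 0.7]
width: 43.9
scoop heights 383 [38.81908806 42.53978319 46.52484713] [ 411.71822548 -127.96959215   36.264842  ] [496.91995966  13.12841066  48.21983776]
[-1.42656838e-02 -9.53956632e-03  4.83985421e+01]
```

View pics/top19.png

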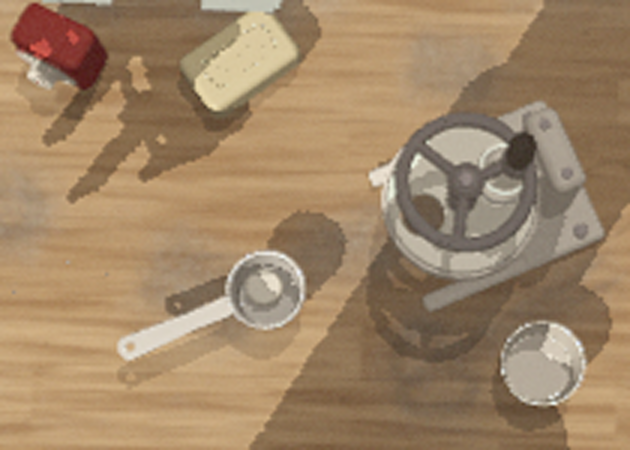

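View pics/side19.png

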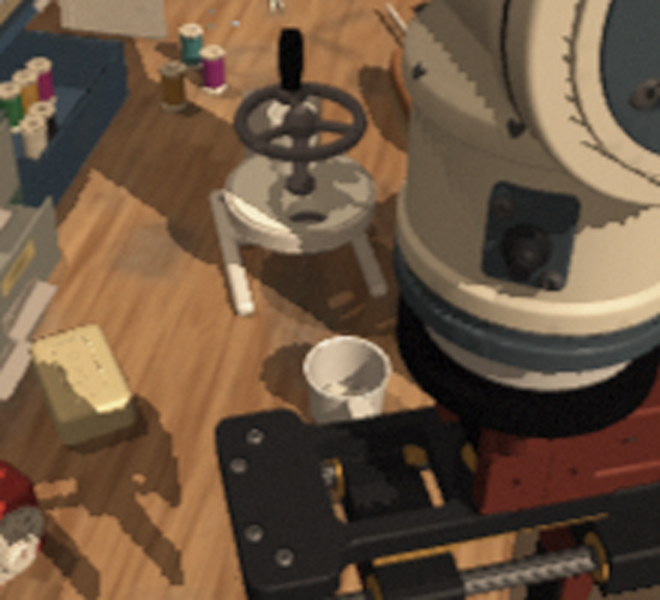

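```bash
python3 -c "
from h import *
from workcell import ctrl
t=dict(np.load('top19.npz'));C=cloud(t).reshape(-1,3);C0=np.array([534.9,-245.9])
k=px2w(t,150+520.5/3-.5,140+147.5/3-.5,203)[:2]-C0;print(-65.4-np.degrees(np.arctan2(k[1],k[0])),np.hypot(*k))
print(ctrl.close_job())"
```

```text
2.99270359928245 37.06512550515892
the job is handed in; nothing more can be done
None
```

The job is done and handed in at about 24 s: one tablet is in the scoop, and the scoop stands on the worktop clear of the dispenser, with the gripper away from it.

**What I did:** I slid the scoop by its handle under the spout. The bowl's middle was about 1 to 2 mm to one side of the target. I led the handwheel clockwise by its knob through the full turn, set the knob over the hopper, and drew the scoop about 130 mm out before letting go.

**What went wrong:** Just past the front, at about 188°, the lowest tablet tilted and jammed the rotor, and the fingers slipped off the knob. The closed fingers then followed about 80° of the circle without the knob. I lifted clear and gripped the knob again. I turned it back about 16°, which freed the tablet, and finished the turn slowly. So the rotation was not one unbroken clockwise motion.

**Last checks:**
- **Knob angle:** it reads 0.1° from the arm, 1.3° from the wrist camera and about 3° from a rough top-camera pixel reading. The last two disagree slightly with the first.
- **Tablet:** the top view shows one tablet in the bowl. I did not re-measure the two left in the hopper at the end.
- **Scoop:** it is level to within about 1° and well clear of the dispenser.
- **Bystanders:** the soap, timer and cap look unmoved by eye in the top view. The brush was outside that view and I did not check it at the end, but the arm never went near it.

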